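# Gauge a reservoir tap plug with the go and no-go gaps

### The job

Check the white tap plug with the orange wing handle before it goes back into the water reservoir: holding it upright, push its shank all the way through the gap of the green go gauge, from the side nearest the robot and out at the far side. Then try it in the red no-go gauge from the near side: press the shank gently and squarely into the mouth of the gap, with a few newtons, until you feel both jaws stop it, and never force it in. Then stand the plug upright in the blue tray and let go, without dropping or toppling it or disturbing the other things on the bench.

Things in the scene. Friction and masses are not known exactly. Their poses are not given: they have to be found in the camera images.
- plug_centre (a point): tap plug, about 120 g, 122 mm tall, upright in the white tray at the start; this point: on its axis, 61 mm above its underside. White round shank 24 mm in diameter up to 76 mm; orange collar 34 mm in diameter to 82 mm; orange flat wing handle to 122 mm, 50 mm long along x, 18 mm thick along y. z up. Over 40 N against a gauge is forcing it
- plug_grip (a point): point in the middle of the wing handle of the plug, 105 mm above the plug's underside, where it is pinched across its 18 mm thickness (along y); same axes as the plug
- plug_shank (a point): point on the axis of the plug's shank, 40 mm above its underside; same axes as the plug
- go_gauge: go gauge: fixed; two upright jaws with green tops (30 x 30 mm in plan, x -15 to 15 mm, 60 mm high) on a plate 90 (x) x 111 (y) x 8 mm with a green stripe along its far edge. Gap between jaws 27 mm, open front, back and top. Origin: gap's centre at bench level; +x push direction, from near to far side, y across the gap. Left or right of the other gauge.
- nogo_gauge: no-go gauge: fixed; two upright jaws with red tops (30 x 30 mm in plan, x -15 to 15 mm, 60 mm high) on a plate 90 (x) x 102 (y) x 8 mm with a red stripe along its far edge. Gap between jaws 18 mm, open front, back and top. Origin: gap's centre at bench level; +x push direction, from near to far side, y across the gap. Left or right of the other gauge. Stops the shank with its axis at x = -23 mm.
- check_tray: white shallow square tray 140 x 140 mm, fixed, 14 mm high rim, walls and floor 5 mm thick, on which the plug stands at the start; origin at the centre of its underside. The white and blue trays may be either way round, left or right
- passed_tray: blue shallow square tray 140 x 140 mm, fixed, 14 mm high rim, walls and floor 5 mm thick (floor top 5 mm above the bench), empty: for plugs that passed; origin at the centre of its underside
- beaker: glass beaker, 80 mm wide, 100 mm tall, standing beyond the gauges, bystander; origin at the centre of its underside
- jar: amber jar, 66 mm wide, 110 mm tall, bystander; origin at the centre of its underside
- spanner: steel spanner 160 mm long lying on the bench, bystander; lies along its x
Not all that is in view belongs to the job. Leave any purple look-alike of the part that bears plug_centre alone. Leave any yellow look-alike of the passed_tray alone.

How it is judged:
By the outcome, as a careful person would: the job done as asked, in the order asked, and still so for the second after the job is handed in, with the robot touching nothing.
It also fails if it takes over 64 s, if anything falls off the work surface, if the arm or the gripper's body presses on something with over 40 N, if the wrist force passes 120 N, or if a joint passes its speed limit or range.

### The arm

A 7-joint arm with a two-finger parallel gripper is mounted at the origin on the work surface. World frame = base frame: x ahead of the robot, y to its left, z up, the work surface at z = 0. Lengths are in m, angles in degrees, forces in N, time in s.
With the tool pointing down it reaches from about 0.4 to 0.875 m from the base axis. Payload 19.3 kg.
Tool frame: the origin (TCP) lies midway between the tips of the shut fingers; the grasp point (between the pads) lies 19 mm behind it; z points along the fingers, y is the direction in which the jaws open and shut (so a half turn about z gives the same grasp; the last joint's range is limited). The gripper opens to 85 mm and grips with 20 to 120 N. Pads are 22 mm wide; open, the fingers measure 114 mm over their backs; the gripper's body (76 mm by 85 mm) begins 54 mm behind the grasp point. The pads swing forward as they close: fully open they stand 13 mm farther back than shut.
Start: joints at [73.098, 29.874, -2.08, 91.645, 1.215, 58.505, -6.463], TCP at [0.139, -0.609, 0.231] pointing down, gripper open.
Joint ranges: [-166.77, 166.77], [-17.47, 122.26], [-85.68, 81.53], [9.62, 139.38], [-72.42, 252.41], [9.2, 110.78], [-144.41, 144.41]. Speed limits (degrees/s): [108.29, 108.29, 136.94, 136.94, 172.46, 172.46, 172.46].

### API

Orientations are given as a 3x3 rotation matrix whose columns are the frame's x, y, z axes.
In Python, from station import sensors, camera, get_calibration, ticket gives the robot as it stands.
- The arm moves only by the shell command python3 -m inch 'ROWS' [OPENING]. ROWS is JSON, a list of rows, each a list of 2 entries, a list of its own where there are three numbers: the shift along the tool's x, y, z each as a share of 1000 mm, from -1 to 1, then the turn about the tool's z as a share of pi/4 rad, from -1 to 1. In form: [[[x, y, z], yaw], ...]. A call has 1 to 10 rows; each row is the pose to reach, as a shift and turn from the pose measured when the call began, along the tool's axes at that moment; what a row does not reach only later rows make up. A row lasts 1/8 s, in which the tool goes at most 62.5 mm and 10.7 degrees, less where a joint would pass 70% of its speed; a pose out of reach is approached as far as the arm can. A call with a number of a shift or a turn outside -1 to 1 is refused whole. A call with a gripper value outside its range is refused whole. OPENING is the finger opening in mm, from 0 to 85.4, set as the call begins (- or left out, the last holds). The fingers move at their own pace and stop on an object; the grip force is fixed at half the most. Time passes only in rows, so rows that repeat a pose let the fingers close. It gives the time, the measured TCP pose, the force and the opening at its end, in the units of the state.
- sensors.observe(): the state, without advancing time (a new reading comes with each control period).
- camera(name): name is "scene" or "top" or "wrist"; returns (picture, depth): 400x640x3 uint8, red, green, blue; 400x640 float32, m along the optical axis (not along the pixel's ray), 0 where there is no reading.
- get_calibration(name): a dict with "fx", "fy", "cx", "cy" (pixels), "extrinsics" (4x4, takes a point from camera to world coordinates); the wrist camera has in their place "hand_eye" (4x4, takes a point from camera to tool coordinates, whose origin is the TCP and whose axes are the flange's). Camera axes: x right, y down, z forward; pixel columns grow to the right and rows downward; lengths in m; the calibration is good to about 2 mm. A picture is of the moment at which its call begins: read the wrist's pose just before it. get_calibration takes no time and is no camera call.
- ticket.close_job(): hands the job in, once; it reports no verdict.
The state is a dict: "time": time; "q": joint angles; "dq": joint speeds; "joint_torque": joint torques, N m; "ee_pos": TCP position; "eef_rot": TCP orientation; "contact_force": force on the tool from outside, world axes, zero at the start; "wrist_torque": the same for the moment, N m; "opening": finger opening in m.
Only numpy, scipy, OpenCV 4.12 (cv2) and the standard library are available. Lean on these libraries where they do the work, as an engineer would, in place of code of your own. Each camera call takes 0.05 s, during which the arm holds its last target.

## Working session

There is one attempt and no reset: what is moved stays moved. The work goes in short steps, Python scripts to look and compute and a shell command to move; the robot and the scene stay as the last step left them, time stands still between calls to the robot, and variables do not carry over. Pictures are saved under pics/ and viewed, and the job is handed in when it is done.

```bash
ls; mkdir -p pics; python3 - <<'E'
from station import sensors, camera, get_calibration
import cv2,numpy as np
s=sensors.observe();print(s)
for n in("scene","top"):
    p,d=camera(n);cv2.imwrite(f"pics/{n}0.png",p[:,:,::-1]);np.savez(f"pics/{n}0.npz",p=p,d=d)
    print(n,get_calibration(n))
print(get_calibration("wrist"))
E
```

```text
pics
{'time': 0.0, 'q': array([73.0961456 , 29.90850938, -2.08281546, 91.67123219,  1.2126137 ,
       58.50406067, -6.46364901]), 'dq': array([-0.01079257,  0.01371514, -0.02400779, -0.00981225,  0.04744817,
       -0.00080223,  0.03986343]), 'joint_torque': array([-3.97144368e-04, -9.27106619e+01,  1.97983995e+00, -3.69934487e+01,
        1.77726836e-02,  8.02399940e-03, -8.13843371e-06]), 'ee_pos': array([ 0.13925649, -0.60896648,  0.23074841]), 'eef_rot': array([[ 9.74836976e-01,  2.22918809e-01, -2.72647032e-04],
       [ 2.22918973e-01, -9.74836417e-01,  1.04483178e-03],
       [-3.28736001e-05, -1.07931885e-03, -9.99999417e-01]]), 'contact_force': array([-0.38570586,  0.25697304, -0.48334223]), 'wrist_torque': array([ 0.03743262, -0.01284944,  0.02923608]), 'opening': 0.08541317715266772}
scene {'fx': 436.6307984886607, 'fy': 436.6307984886607, 'cx': 320.7112555688463, 'cy': 207.60572886860436, 'extrinsics': array([[-0.79678715,  0.48939707, -0.35443016,  1.00010832],
       [ 0.60425783,  0.64372855, -0.46955939,  0.68053193],
       [-0.00164418, -0.58830609, -0.80863666,  1
[... 197 characters left out ...]
ay([[-0.02801391, -0.98222595,  0.18560013,  0.29472473],
       [-0.99959182,  0.02648537, -0.01071046,  0.06780468],
       [ 0.0056044 , -0.18582441, -0.98256698,  1.41165721],
       [ 0.        ,  0.        ,  0.        ,  1.        ]])}
{'fx': 277.10969176603913, 'fy': 277.10969176603913, 'cx': 318.9004530095578, 'cy': 197.93004010145071, 'hand_eye': array([[ 1.14204650e-03, -9.54437686e-01, -2.98408110e-01,
         7.57616027e-02],
       [ 9.99999347e-01,  1.07585870e-03,  3.86067504e-04,
        -5.98447899e-04],
       [-4.74324147e-05, -2.98408356e-01,  9.54438291e-01,
        -1.43412775e-01],
       [ 0.00000000e+00,  0.00000000e+00,  0.00000000e+00,
         1.00000000e+00]])}
```

View pics/scene0.png

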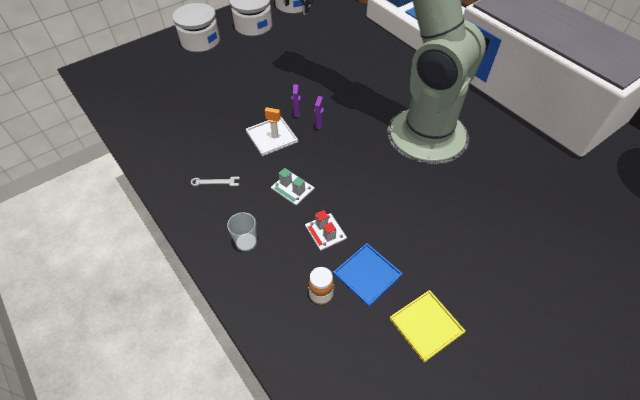

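View pics/top0.png

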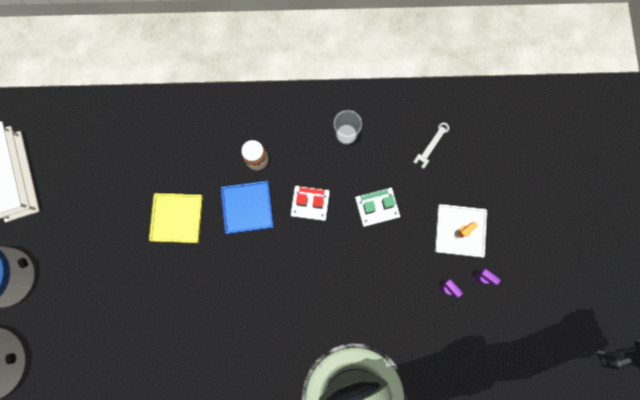

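The plug with the orange wing on the white tray is at top (467,229) and scene (272,115). The look-alikes are the two purple ones at top (452,289) and (489,277). The green gauge is at top (378,205), the red gauge at (310,200), the blue tray at (247,207), and the yellow decoy tray at (175,218). I'll measure these and make an enlarged crop.

```bash
cat > h.py <<'E'
import numpy as np,cv2
from station import sensors,camera,get_calibration
def ray(cal,uv,E=None):
    E=cal["extrinsics"] if E is None else E
    uv=np.atleast_2d(uv).astype(float)
    d=np.c_[(uv[:,0]-cal["cx"])/cal["fx"],(uv[:,1]-cal["cy"])/cal["fy"],np.ones(len(uv))]@E[:3,:3].T
    return E[:3,3],d
def onz(cal,uv,z,E=None):
    o,d=ray(cal,uv,E); return o+d*((z-o[2])/d[:,2])[:,None]
def hsv(p): return cv2.cvtColor(p,cv2.COLOR_RGB2HSV)
M={"orange":((8,150,100),(20,255,255)),"green":((60,50,60),(95,255,255)),"red":((0,150,90),(4,255,255)),"blue":((100,150,60),(118,255,255)),"white":((0,0,150),(180,50,255))}
def mask(p,c): return cv2.inRange(hsv(p),*[np.array(x) for x in M[c]])
def blobs(m,amin=20):
    n,l,s,c=cv2.connectedComponentsWithStats(m)
    return [(i,s[i],c[i],l==i) for i in range(1,n) if s[i,4]>=amin]
def rect(b):
    ys,xs=np.nonzero(b); return cv2.minAreaRect(np.c_[xs,ys].astype(np.float32))
def wristE(s):
    T=np.eye(4);T[:3,:3]=s["eef_rot"];T[:3,3]=s["ee_pos"]
    return T@get_calibration("wrist")["hand_eye"]
E
python3 - <<'E'
from h import *
np.set_printoptions(precision=4,suppress=True)
for n in("top","scene"):
    z=np.load(f"pics/{n}0.npz");p=z["p"];cal=get_calibration(n)
    for c,h in(("orange",.115),("green",.06),("red",.06),("blue",.014),("white",.014)):
        for i,s,ce,b in blobs(mask(p,c),25):
            if n=="top" and s[1]<95: continue
            r=rect(b); bx=cv2.boxPoints(r); w=onz(cal,bx,h)
            print(n,c,s[4],ce.round(1),onz(cal,ce,h)[0,:2],'rect',onz(cal,r[0],h)[0,:2],"sides",np.linalg.norm(w[1]-w[0]).round(3),np.linalg.norm(w[2]-w[1]).round(3),"angs",np.degrees(np.arctan2(*(w[1]-w[0])[[1,0]])).round(1),np.degrees(np.arctan2(*(w[2]-w[1])[[1,0]])).round(1))
p=np.load("pics/top0.npz")["p"];q=np.load("pics/scene0.npz")["p"]
a=cv2.resize(p[170:310,280:510],None,fx=3.4,fy=3.4,interpolation=2)[:,:,::-1]
cv2.imwrite("pics/crop_top.png",a)
cv2.imwrite("pics/crop_scene.png",cv2.resize(q[80:200,230:340],None,fx=5,fy=5,interpolation=2)[:,:,::-1])
E
```

```text
top orange 37 [257.8 160.6] [0.6557 0.2497] rect [0.6558 0.251 ] sides 0.05 0.017 angs -63.8 -154.7
top orange 50 [463.4 230.2] [ 0.4454 -0.3085] rect [ 0.4491 -0.3115] sides 0.043 0.016 angs -36.0 -125.1
top green 123 [373.9 194.6] [ 0.5615 -0.0754] rect [ 0.5616 -0.0758] sides 0.079 0.013 angs -76.6 -168.4
top green 109 [388.5 201.4] [ 0.5402 -0.1165] rect [ 0.5401 -0.1164] sides 0.031 0.029 angs -72.9 -164.7
top green 105 [369.2 206.5] [ 0.5272 -0.0604] rect [ 0.5272 -0.0604] sides 0.029 0.03 angs -72.9 -164.3
top red 61 [311.3 190.5] [0.5781 0.1038] rect [0.578  0.1034] sides 0.007 0.067 angs -7.9 -98.8
top red 79 [301.1 198.9] [0.5543 0.1334] rect [0.5556 0.1338] sides 0.023 0.026 angs -91.5 178.9
top red 77 [317.6 201.2] [0.5465 0.0864] rect [0.5463 0.0862] sides 0.026 0.024 angs -9.3 -99.8
top blue 2012 [245.4 205. ] [0.5494 0.3003] rect [0.5434 0.2975] sides 0.147 0.143 angs -84.2 -173.3
top blue 149 [  1.9 274.2] [0.3668 0.9963] rect [0.3643 0.9915] sides 0.02 0.103 angs -91.6 -174.5
top white 2641 [ 14.5 177.3] [0.6516 0.9868] rect [0.6706 0.9753] sides 0.115 0.309 angs -91
[... 4695 characters left out ...]
90.7] [ 0.545  -0.0725] rect [ 0.5375 -0.0861] sides 0.097 0.134 angs -152.5 101.5
scene white 25 [133.4 197.5] [ 0.9665 -0.3583] rect [ 0.9682 -0.3555] sides 0.013 0.042 angs 172.9 82.4
scene white 31 [231.4 222.6] [ 0.7664 -0.0843] rect [ 0.7633 -0.0829] sides 0.079 0.034 angs -131.3 127.0
scene white 425 [327.8 232.3] [0.5524 0.1226] rect [0.5543 0.1133] sides 0.097 0.116 angs 179.6 78.6
scene white 283 [245.9 240.4] [ 0.7645 -0.0023] rect [ 0.7572 -0.0164] sides 0.058 0.093 angs 142.8 57.9
scene white 407 [320.7 277.3] [0.6605 0.2294] rect [0.6602 0.2306] sides 0.063 0.065 angs 142.8 52.0
scene white 105 [323.  298.1] [0.6935 0.2835] rect [0.692  0.2842] sides 0.049 0.023 angs 159.9 66.8
```

View pics/crop_top.png

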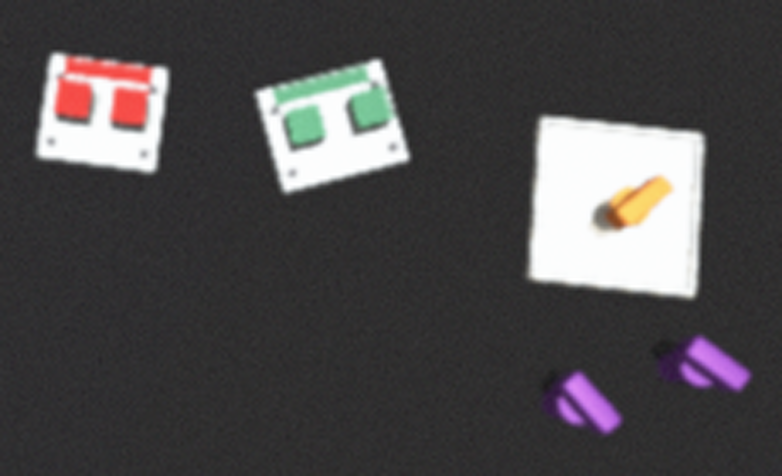

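View pics/crop_scene.png

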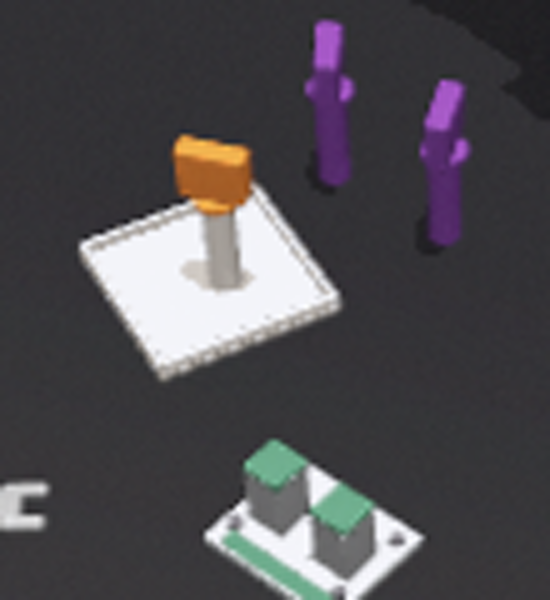

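The two crops confirm it: the plug with the orange wing and white shank stands in the white tray, and both purple ones are decoys on the bench. The measured jaw spacings (57.6 mm and 47.6 mm) match the given gaps. Next I'll move above the plug for a wrist view.

```bash
python3 -m inch '[[[0.06,-0.036,-0.05],-0.2],[[0.12,-0.072,-0.09],-0.4],[[0.18,-0.108,-0.09],-0.6],[[0.24,-0.144,-0.09],-0.8],[[0.3,-0.18,-0.09],-1],[[0.34,-0.2,-0.09],-1],[[0.369,-0.22,-0.09],-1],[[0.369,-0.22,-0.09],-1],[[0.369,-0.22,-0.09],-1]]'
python3 -m inch '[[[0,0,0],-0.2],[[0,0,0],-0.4],[[0,0,0],-0.6],[[0,0,0],-0.8],[[0,0,0],-1],[[0,0,0],-1],[[0,0,0],-1]]'
python3 - <<'E'
from h import *
np.set_printoptions(precision=4,suppress=True)
s=sensors.observe();p,d=camera("wrist");np.savez("pics/w1.npz",p=p,d=d,E=wristE(s));cv2.imwrite("pics/w1.png",p[:,:,::-1])
print(s["time"],s["ee_pos"],s["eef_rot"],s["q"],s["contact_force"])
E
```

```text
time: 1.23
ee_pos: [0.4501, -0.312, 0.3207]
eef_rot: [[0.531, 0.848, -0.001], [0.848, -0.531, 0.001], [0.001, -0.001, -1.0]]
contact_force: [-0.7, -1.3, -0.6]
opening: 0.0855
time: 2.1
ee_pos: [0.4493, -0.3129, 0.3206]
eef_rot: [[-0.219, 0.976, -0.001], [0.976, 0.219, 0.001], [0.001, -0.001, -1.0]]
contact_force: [-0.0, -0.0, -0.1]
opening: 0.0858
2.1 [ 0.4493 -0.3129  0.3206] [[-0.2192  0.9757 -0.0011]
 [ 0.9757  0.2192  0.001 ]
 [ 0.0013 -0.0009 -1.    ]] [ 50.6623  19.893  -29.1002  95.6921  10.3102  67.1807  31.6475] [-0.0358 -0.0391 -0.1031]
```

View pics/w1.png

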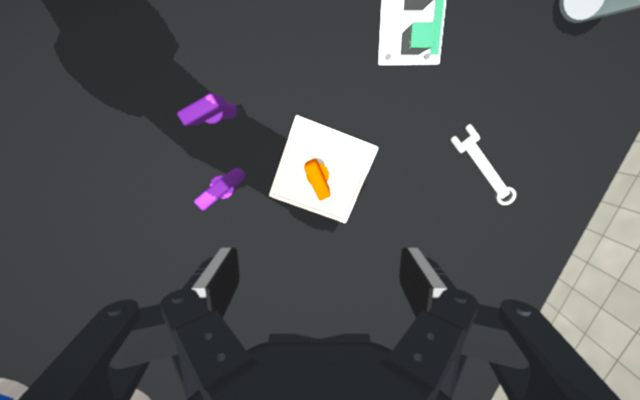

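The wrist view shows the wing at (317,180) on the white tray, with the purple decoys at (207,110) and (220,188). I'll get the top face from depth and rays.

```bash
python3 - <<'E'
from h import *
np.set_printoptions(precision=4,suppress=True)
z=np.load("pics/w1.npz");p,d,E=z["p"],z["d"],z["E"];cal=get_calibration("wrist")
m=mask(p,"orange")
for i,s,c,b in blobs(m,50):
    ys,xs=np.nonzero(b);o,r=ray(cal,np.c_[xs,ys],E)
    P=o+r*d[ys,xs][:,None]
    print(s,c,"z pct",np.percentile(P[:,2],[1,25,50,75,99]))
    t=P[:,2]>.118
    bb=np.zeros_like(m,bool);bb[ys[t],xs[t]]=1
    rr=rect(bb);w=onz(cal,cv2.boxPoints(rr),.127,E)
    print("top",t.sum(),rr,onz(cal,rr[0],.127,E)[0],"mean",P[t].mean(0))
    for k in(0,1):
        e=w[k+1]-w[k];print(np.linalg.norm(e),np.degrees(np.arctan2(e[1],e[0])))
m=cv2.inRange(hsv(p),np.array((130,100,60)),np.array((160,255,255)))
for i,s,c,b in blobs(m,50): print("purple",c,onz(cal,c,.1,E))
m=mask(p,"white")
for i,s,c,b in blobs(m,2000):
    rr=rect(b); print("w",s,onz(cal,rr[0],.014,E),rr)
cv2.imwrite("pics/w1c.png",cv2.resize(p[100:240,250:400],None,fx=4,fy=4,interpolation=2)[:,:,::-1])
E
```

```text
[305 159  25  41 284] [318.0493 175.2887] z pct [0.0866 0.1144 0.1258 0.1272 0.1862]
top 197 ((316.5000305175781, 180.00001525878906), (39.36741638183594, 15.412715911865234), 68.19859313964844) [ 0.4468 -0.3184  0.127 ] mean [ 0.447  -0.3146  0.1313]
0.018958147477307855 34.58214223736166
0.05009362062129457 -55.667277038214024
purple [206.6503 110.5606] [[ 0.2942 -0.2679  0.1   ]]
purple [219.6193 188.2025] [[ 0.3218 -0.3651  0.1   ]]
w [ 378    0   69   66 2654] [[ 0.538 -0.103  0.014]] ((412.0, 32.5), (65.0, 68.0), 90.0)
w [ 269  115  110  109 6613] [[ 0.4579 -0.3261  0.014 ]] ((322.7080078125, 169.80291748046875), (89.70755767822266, 86.29012298583984), 19.98310661315918)
w [  541   133    99   267 14200] [[ 0.9774 -0.3926  0.014 ]] ((590.0, 266.0), (266.0, 98.0), 90.0)
```

View pics/w1c.png

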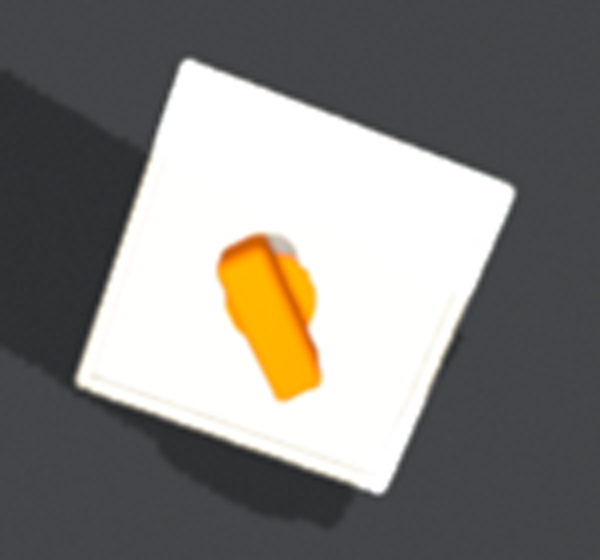

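```bash
python3 -m inch '[[[-0.005,-0.004,0.03],-0.2],[[-0.005,-0.004,0.07],-0.4],[[-0.005,-0.004,0.1],-0.49],[[-0.005,-0.004,0.12],-0.49],[[-0.005,-0.004,0.12],-0.49],[[-0.005,-0.004,0.12],-0.49]]'
cat > look.py <<'E'
from h import *
import sys
np.set_printoptions(precision=4,suppress=True)
n=sys.argv[1]
s=sensors.observe();p,d=camera("wrist");np.savez(f"pics/{n}.npz",p=p,d=d,E=wristE(s));cv2.imwrite(f"pics/{n}.png",p[:,:,::-1])
print(s["time"],s["ee_pos"],s["eef_rot"][:,0],np.degrees(np.arctan2(s["eef_rot"][1,0],s["eef_rot"][0,0])),s["q"],s["contact_force"])
E
python3 look.py w2
```

```text
time: 2.9
ee_pos: [0.447, -0.3185, 0.2015]
eef_rot: [[-0.57, 0.822, -0.0], [0.822, 0.57, 0.0], [0.001, -0.0, -1.0]]
contact_force: [0.3, 0.2, 0.4]
opening: 0.0854
2.9 [ 0.447  -0.3185  0.2015] [-0.5696  0.8219  0.0005] 124.72009107493214 [ 52.3741  27.659  -31.453  103.8598  17.5437  53.3947  47.9638] [0.3009 0.2258 0.3637]
```

View pics/w2.png

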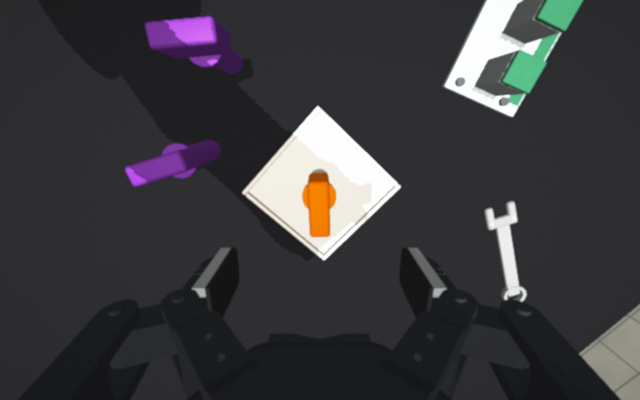

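```bash
python3 - <<'E'
from h import *
np.set_printoptions(precision=4,suppress=True)
z=np.load("pics/w2.npz");p,d,E=z["p"],z["d"],z["E"];cal=get_calibration("wrist")
H=hsv(p)
sub=p[160:245,295:345]
for r in range(165,245,6): print(r,[tuple(p[r,c]) for c in (312,319,326)])
b=(mask(p,"orange")>0)
ys,xs=np.nonzero(b)
for r in range(165,242,4):
    x=xs[ys==r]; 
    if len(x): print(r,x.min(),x.max())
E
python3 - <<'E'
import cv2
i=cv2.imread("pics/w2.png");cv2.imwrite("pics/w2c.png",cv2.resize(i[155:250,270:370],None,fx=6,fy=6,interpolation=2))
E
```

```text
165 [(np.uint8(244), np.uint8(240), np.uint8(231)), (np.uint8(244), np.uint8(240), np.uint8(231)), (np.uint8(244), np.uint8(240), np.uint8(230))]
171 [(np.uint8(207), np.uint8(198), np.uint8(184)), (np.uint8(145), np.uint8(136), np.uint8(126)), (np.uint8(223), np.uint8(217), np.uint8(201))]
177 [(np.uint8(151), np.uint8(73), np.uint8(0)), (np.uint8(152), np.uint8(74), np.uint8(0)), (np.uint8(144), np.uint8(68), np.uint8(0))]
183 [(np.uint8(232), np.uint8(114), np.uint8(0)), (np.uint8(235), np.uint8(117), np.uint8(0)), (np.uint8(228), np.uint8(109), np.uint8(0))]
189 [(np.uint8(246), np.uint8(134), np.uint8(0)), (np.uint8(246), np.uint8(131), np.uint8(0)), (np.uint8(239), np.uint8(121), np.uint8(0))]
195 [(np.uint8(246), np.uint8(133), np.uint8(0)), (np.uint8(245), np.uint8(131), np.uint8(0)), (np.uint8(240), np.uint8(121), np.uint8(0))]
201 [(np.uint8(246), np.uint8(131), np.uint8(0)), (np.uint8(245), np.uint8(129), np.uint8(0)), (np.uint8(240), np.uint8(123), np.uint8(0))]
207 [(np.uint8(246), np.uint8(131), np.uint8(0)), (np.uint8(245), np.uint8(128), np.uint8(0)), (np.uint8(241), 
[... 372 characters left out ...]
), np.uint8(127), np.uint8(0)), (np.uint8(243), np.uint8(125), np.uint8(0))]
231 [(np.uint8(241), np.uint8(122), np.uint8(0)), (np.uint8(244), np.uint8(126), np.uint8(0)), (np.uint8(242), np.uint8(124), np.uint8(0))]
237 [(np.uint8(233), np.uint8(208), np.uint8(183)), (np.uint8(234), np.uint8(206), np.uint8(182)), (np.uint8(234), np.uint8(213), np.uint8(188))]
243 [(np.uint8(232), np.uint8(227), np.uint8(215)), (np.uint8(241), np.uint8(236), np.uint8(227)), (np.uint8(249), np.uint8(249), np.uint8(249))]
173 313 325
177 310 326
181 309 327
185 307 331
189 304 333
193 303 334
197 303 335
201 303 334
205 306 332
209 309 328
213 309 328
217 310 328
221 310 328
225 310 328
229 310 329
233 311 329
```

View pics/w2c.png

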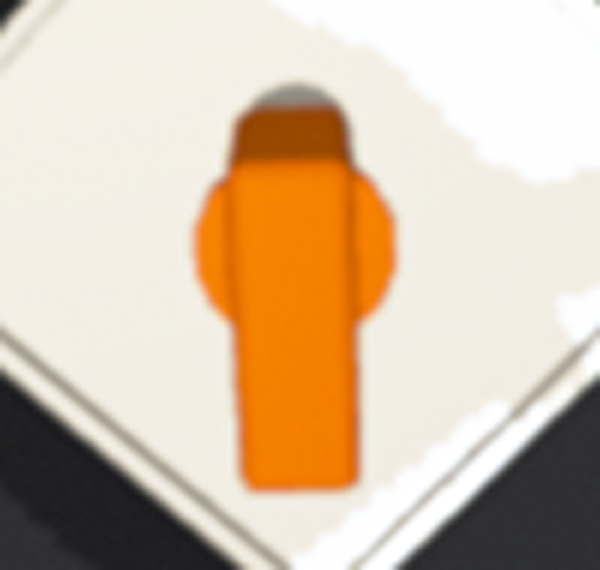

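```bash
python3 - <<'E'
from h import *
np.set_printoptions(precision=4,suppress=True)
z=np.load("pics/w2.npz");E=z["E"];cal=get_calibration("wrist")
w=onz(cal,[[318.4,181.7],[320,236.6]],.127,E)
c=w.mean(0);e=w[0]-w[1];print(c,np.linalg.norm(e),np.degrees(np.arctan2(e[1],e[0])))
s=sensors.observe();print((c-s["ee_pos"])@s["eef_rot"])
c2=onz(cal,[[319,194.5]],.087,E);print("collar",c2)
E
```

```text
[ 0.4481 -0.3198  0.127 ] 0.04864272308307901 126.37801212023456
[-0.0016  0.0001  0.0747]
collar [[ 0.447  -0.3186  0.087 ]]
```

```bash
python3 -m inch '[[[-0.001,0,0.03],-0.035],[[-0.001,0,0.06],-0.035],[[-0.001,0,0.085],-0.035],[[-0.001,0,0.107],-0.035],[[-0.001,0,0.107],-0.035],[[-0.001,0,0.107],-0.035]]' 60
python3 -m inch '[[[0,0,0],0],[[0,0,0],0],[[0,0,0],0],[[0,0,0],0],[[0,0,0],0],[[0,0,0],0]]' 0
python3 look.py w3
```

```text
time: 3.7
ee_pos: [0.4482, -0.3197, 0.0959]
eef_rot: [[-0.592, 0.806, 0.001], [0.806, 0.592, -0.001], [-0.001, 0.001, -1.0]]
contact_force: [0.5, -0.2, 0.3]
opening: 0.0599
time: 4.45
ee_pos: [0.4485, -0.32, 0.0966]
eef_rot: [[-0.592, 0.806, 0.002], [0.806, 0.592, -0.002], [-0.002, 0.001, -1.0]]
contact_force: [-1.4, -0.2, 9.9]
opening: 0.0174
4.45 [ 0.4485 -0.32    0.0966] [-0.5917  0.8061 -0.0024] 126.2790455518418 [ 49.29    35.9554 -27.7244 108.2572  24.3797  41.5356  43.8228] [-1.3957 -0.1927  9.9476]
```

View pics/w3.png

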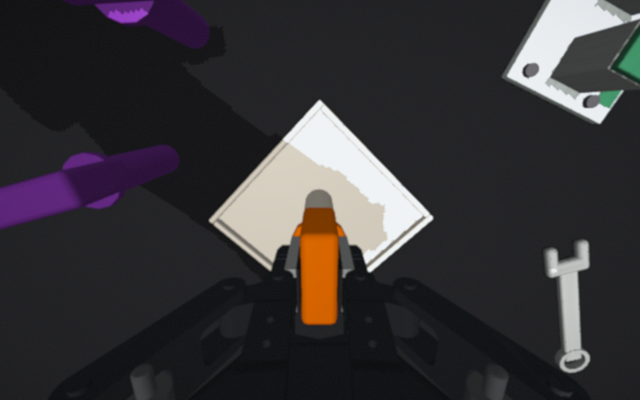

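```bash
python3 -m inch '[[[0,0,-0.01],0],[[0,0,-0.03],0],[[0,0,-0.06],0],[[0,0,-0.1],0],[[0,0,-0.13],0],[[0,0,-0.15],0],[[0,0,-0.15],0],[[0,0,-0.15],0]]'
python3 look.py w4
python3 - <<'E'
from h import *
p,d=camera("scene");cv2.imwrite("pics/s4.png",cv2.resize(p[40:240,200:400],None,fx=3,fy=3,interpolation=2)[:,:,::-1])
E
```

```text
time: 5.5
ee_pos: [0.4478, -0.3196, 0.2461]
eef_rot: [[-0.592, 0.806, 0.001], [0.806, 0.592, -0.001], [-0.002, 0.0, -1.0]]
contact_force: [0.7, 0.1, -1.4]
opening: 0.017
5.5 [ 0.4478 -0.3196  0.2461] [-0.5917  0.8062 -0.0016] 126.27702205328163 [ 53.7811  24.8808 -33.0652 100.9807  15.6329  58.6593  51.2313] [ 0.7439  0.1039 -1.4   ]
```

View pics/w4.png

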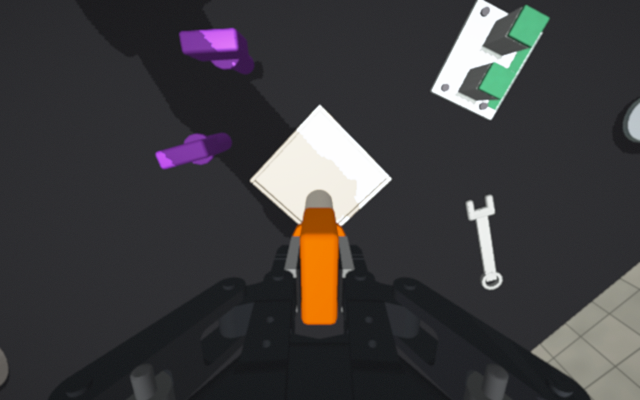

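View pics/s4.png

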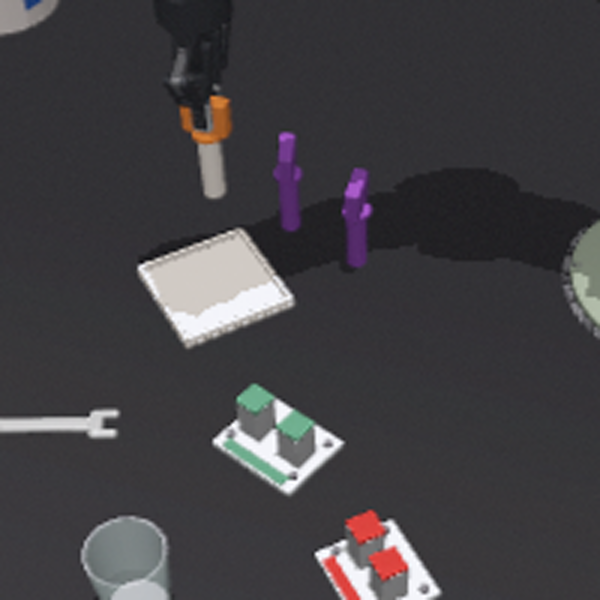

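The lift is clean (1.4 N load) and the white tray is empty at crop (215,285). Now to the standoff in front of the green gauge, with the pads square to the push direction.

```bash
python3 -m inch '[[[0.02,0.016,0],0.06],[[0.05,0.04,0],0.16],[[0.08,0.064,0],0.26],[[0.11,0.088,0],0.36],[[0.14,0.112,0],0.46],[[0.156,0.125,0],0.515],[[0.166,0.133,0],0.515],[[0.166,0.133,0],0.515],[[0.166,0.133,0],0.515]]'
python3 look.py w5
```

```text
time: 6.72
ee_pos: [0.4567, -0.1079, 0.2454]
eef_rot: [[-0.226, 0.974, 0.0], [0.974, 0.226, -0.001], [-0.001, 0.0, -1.0]]
contact_force: [-0.4, -0.1, -1.2]
opening: 0.0169
6.725 [ 0.4567 -0.1079  0.2454] [-0.2264  0.974  -0.0009] 103.08670207061968 [ 33.6318  17.1675 -33.6496 112.0949  11.7165  54.035    7.322 ] [-0.4163 -0.052  -1.1788]
```

View pics/w5.png

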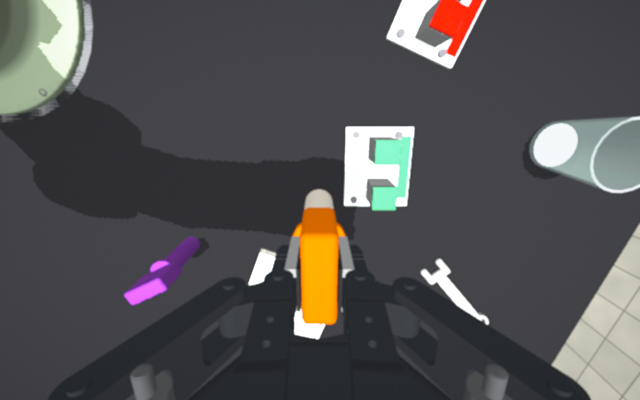

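```bash
cat > gauge.py <<'E'
from h import *
import sys
np.set_printoptions(precision=4,suppress=True)
f,cam,col=sys.argv[1:4]
z=np.load(f"pics/{f}.npz");p,d=z["p"],z["d"];cal=get_calibration(cam);E=z["E"] if "E" in z else cal["extrinsics"]
m=mask(p,col)>0
if col=="red": m|=cv2.inRange(hsv(p),np.array((174,150,90)),np.array((180,255,255)))>0
v,u=np.mgrid[:400,:640]; o,r=ray(cal,np.c_[u.ravel(),v.ravel()],E)
P=(o+r*d.reshape(-1,1)).reshape(400,640,3)
t=(m&(abs(P[...,2]-.06)<.012)).astype(np.uint8)*255
C=[]
for i,s,c,b in sorted(blobs(t,40),key=lambda q:-q[1][4])[:2]:
    rr=rect(b);w=onz(cal,cv2.boxPoints(rr),.06,E)
    C.append(onz(cal,c,.06,E)[0]);print(s,c,"centroid",C[-1],"rect",w.mean(0),"sides",np.linalg.norm(w[1]-w[0]),np.linalg.norm(w[2]-w[1]),"zmed",np.median(P[b][:,2]))
C=sorted(C,key=lambda c:c[1]);e=C[1]-C[0]
print("centre",(C[0]+C[1])/2,"dist",np.linalg.norm(e),"x dir deg",np.degrees(np.arctan2(-e[0],e[1])))
E
python3 gauge.py w5 wrist green; python3 gauge.py top0 top green;python3 gauge.py scene0 scene green
python3 -c "
import cv2
i=cv2.imread('pics/w5.png');cv2.imwrite('pics/w5c.png',cv2.resize(i[110:230,290:430],None,fx=5,fy=5,interpolation=2))"
```

```text
[374 139  27  26 636] [386.8789 151.0818] centroid [ 0.5272 -0.0587  0.06  ] rect [ 0.5273 -0.0589  0.06  ] sides 0.02913811903568379 0.030354044087643216 zmed 0.0605064885412859
[371 186  26  24 585] [383.4154 197.4701] centroid [ 0.5401 -0.1146  0.06  ] rect [ 0.5403 -0.1148  0.06  ] sides 0.030659045889712994 0.030034344840890785 zmed 0.060526588001258264
centre [ 0.5336 -0.0867  0.06  ] dist 0.057354118877648436 x dir deg 13.050098959891034
[383 196  12  12 106] [388.6321 201.3585] centroid [ 0.5405 -0.1168  0.06  ] rect [ 0.5402 -0.1169  0.06  ] sides 0.03022596481148563 0.029239834079991922 zmed 0.059828342659167255
[364 201  12  12 102] [369.2647 206.3725] centroid [ 0.5274 -0.0607  0.06  ] rect [ 0.5273 -0.0606  0.06  ] sides 0.02861486061111615 0.029422290569447368 zmed 0.06022400583589027
centre [ 0.5339 -0.0888  0.06  ] dist 0.05759658056675138 x dir deg 13.106824450965714
[292 177  13  10  76] [297.9737 181.4605] centroid [ 0.5294 -0.0615  0.06  ] rect [ 0.5294 -0.0628  0.06  ] sides 0.03319007395997167 0.03162318475352263 zmed 0.0612095452693775
[278 168  13  10  73] [284.3014 172.4658] centroid [ 0.5427 -0.1184  0.06  ] rect [ 0.5434 -0.1176  0.06  ] sides 0.03372638043852811 0.032698210189156945 zmed 0.061581275302926786
centre [ 0.5361 -0.0899  0.06  ] dist 0.058355979371118395 x dir deg 13.122256806347488
```

View pics/w5c.png

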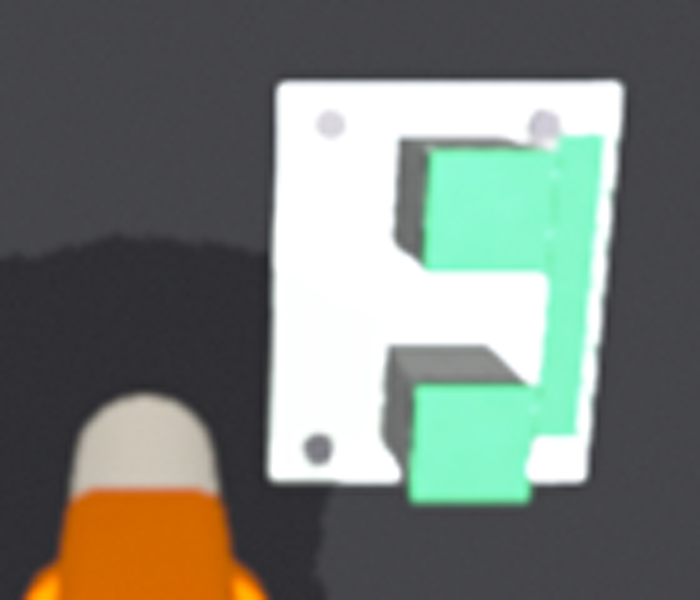

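```bash
python3 - <<'E'
from h import *
np.set_printoptions(precision=4,suppress=True)
z=np.load("pics/w5.npz");p,E=z["p"],z["E"];cal=get_calibration("wrist")
s=sensors.observe();R=s["eef_rot"];t=s["ee_pos"]
c=p[180:200,319].astype(int);print(c.sum(1))
zb=t[2]-.0916
for r in(188.3,188.8,189.3): print(r,(onz(cal,[[319,r]],zb,E)[0]-t)@R-[.012,0,0])
print("wing top rows"); 
col=p[200:340,319].astype(int); print([ (200+i,*col[i]) for i in list(range(3,45,3))+list(range(115,128,2))])
E
```

```text
[145 148 147 147 144 147 147 142 250 459 570 590 588 589 585 588 588 587
 585 588]
188.3 [ 0.0003 -0.0003  0.0916]
188.8 [-0.0002 -0.0003  0.0916]
189.3 [-0.0006 -0.0003  0.0916]
wing top rows
[(203, np.int64(206), np.int64(199), np.int64(185)), (206, np.int64(206), np.int64(193), np.int64(178)), (209, np.int64(209), np.int64(102), np.int64(0)), (212, np.int64(210), np.int64(102), np.int64(0)), (215, np.int64(211), np.int64(103), np.int64(0)), (218, np.int64(213), np.int64(105), np.int64(0)), (221, np.int64(212), np.int64(104), np.int64(0)), (224, np.int64(213), np.int64(104), np.int64(0)), (227, np.int64(215), np.int64(105), np.int64(0)), (230, np.int64(214), np.int64(104), np.int64(0)), (233, np.int64(237), np.int64(120), np.int64(0)), (236, np.int64(254), np.int64(159), np.int64(0)), (239, np.int64(255), np.int64(173), np.int64(0)), (242, np.int64(255), np.int64(180), np.int64(0)), (315, np.int64(255), np.int64(173), np.int64(0)), (317, np.int64(255), np.int64(172), np.int64(0)), (319, np.int64(255), np.int64(171), np.int64(0)), (321, np.int64(255), np.int64(170), np.int64(0)), (323, np.int64(254), np.int64(196), np.int64(139)), (325, np.int64(255), np.int64(255), np.int64(255)), (327, np.int64(254), np.int64(254), np.int64(254))]
```

```bash
python3 -m inch '[[[0.002,0.005,0.03],0],[[0.002,0.01,0.06],0],[[0.002,0.01,0.09],0],[[0.002,0.01,0.115],0],[[0.002,0.01,0.13],0],[[0.002,0.01,0.13],0],[[0.002,0.01,0.13],0]]'
python3 look.py w6; python3 gauge.py w6 wrist green
python3 -c "
import cv2
i=cv2.imread('pics/w6.png');cv2.imwrite('pics/w6c.png',cv2.resize(i[90:270,290:490],None,fx=3.3,fy=3.3,interpolation=2))"
```

```text
time: 7.65
ee_pos: [0.4665, -0.1041, 0.1162]
eef_rot: [[-0.226, 0.974, 0.001], [0.974, 0.226, -0.001], [-0.001, 0.001, -1.0]]
contact_force: [-0.5, -0.4, -0.9]
opening: 0.0172
7.65 [ 0.4665 -0.1041  0.1162] [-0.2258  0.9742 -0.0013] 103.05104228205765 [ 27.4852  28.922  -28.5916 118.141   22.171   38.0086  -2.7485] [-0.5204 -0.4194 -0.8534]
[ 392  157   45   42 1637] [414.0947 177.4319] centroid [ 0.5277 -0.0588  0.06  ] rect [ 0.5277 -0.0589  0.06  ] sides 0.03108506204057425 0.031112024016331983 zmed 0.060584592358330525
[ 386  225   42   40 1324] [406.6337 246.781 ] centroid [ 0.5405 -0.1141  0.06  ] rect [ 0.5398 -0.1126  0.06  ] sides 0.03191902467310546 0.03461648144780561 zmed 0.06058706551094628
centre [ 0.5341 -0.0865  0.06  ] dist 0.056729830487133655 x dir deg 12.982463720384198
```

View pics/w6c.png

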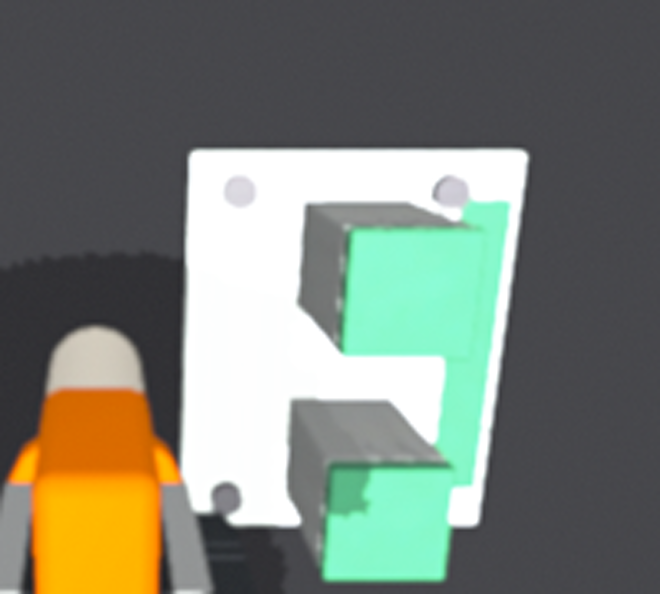

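```bash
cat > gap.py <<'E'
from h import *
import sys
np.set_printoptions(precision=4,suppress=True)
f=sys.argv[1];cols=[int(a) for a in sys.argv[3:]]
z=np.load(f"pics/{f}.npz");p,E=z["p"],z["E"];cal=get_calibration("wrist")
s=sensors.observe();R=s["eef_rot"];t=s["ee_pos"]
k=0 if sys.argv[2]=="red" else 1
q=p.astype(float);sig=q[:,:,k]-q[:,:,2-2*(k==0)*1] if k==0 else q[:,:,1]-q[:,:,0]
for u in cols:
    sg=sig[:,u]; on=sg>0.5*np.percentile(sg[130:280],95)
    e=np.flatnonzero(np.diff(on.astype(int)))
    e=[x for x in e if 100<x<320]
    out=[]
    for x in e:
        th=0.5*np.percentile(sg[130:280],95); v=x+(th-sg[x])/(sg[x+1]-sg[x]); w=(onz(cal,[[u,v]],.06,E)[0]-t)@R
        out.append((round(v,2),round(w[0]*1000,1),round(w[1]*1000,1)))
    print(u,out)
E
python3 gap.py w6 green 398 402 406 410 414 418 422
```

```text
398 [(np.float64(158.46), np.float64(44.4), np.float64(56.7)), (np.float64(197.39), np.float64(14.9), np.float64(59.2)), (np.float64(230.98), np.float64(-12.7), np.float64(61.6)), (np.float64(265.76), np.float64(-43.6), np.float64(64.3))]
402 [(np.float64(158.46), np.float64(44.4), np.float64(59.6)), (np.float64(197.37), np.float64(14.9), np.float64(62.2)), (np.float64(230.77), np.float64(-12.5), np.float64(64.7)), (np.float64(265.73), np.float64(-43.6), np.float64(67.5))]
406 [(np.float64(158.56), np.float64(44.3), np.float64(62.5)), (np.float64(197.38), np.float64(14.9), np.float64(65.2)), (np.float64(230.45), np.float64(-12.2), np.float64(67.8)), (np.float64(265.76), np.float64(-43.6), np.float64(70.8))]
410 [(np.float64(158.43), np.float64(44.4), np.float64(65.3)), (np.float64(197.38), np.float64(14.9), np.float64(68.3)), (np.float64(230.52), np.float64(-12.3), np.float64(71.0)), (np.float64(265.77), np.float64(-43.6), np.float64(74.1))]
414 [(np.float64(158.45), np.float64(44.4), np.float64(68.2)), (np.float64(197.38), np.float64(14.9), np.float64(71.3)), (np.float64(230.52), np.float64(-12.3), np.float64(74.1)), (np.float64(265.77), np.float64(-43.6), np.float64(77.4))]
418 [(np.float64(158.46), np.float64(44.4), np.float64(71.1)), (np.float64(197.38), np.float64(14.9), np.float64(74.3)), (np.float64(230.39), np.float64(-12.1), np.float64(77.2)), (np.float64(265.74), np.float64(-43.6), np.float64(80.6))]
422 [(np.float64(158.42), np.float64(44.4), np.float64(74.0)), (np.float64(197.38), np.float64(14.9), np.float64(77.3)), (np.float64(222.44), np.float64(-5.4), np.float64(79.6)), (np.float64(225.84), np.float64(-8.3), np.float64(79.9)), (np.float64(230.48), np.float64(-12.2), np.float64(80.4)), (np.float64(265.75), np.float64(-43.6), np.float64(83.9))]
```

```bash
python3 -m inch '[[[0.001,0.005,0.005],0],[[0.001,0.012,0.01],0],[[0.001,0.022,0.01],0],[[0.001,0.032,0.01],0],[[0.001,0.038,0.01],0],[[0.001,0.038,0.01],0],[[0.001,0.038,0.01],0]]'
python3 look.py w7
python3 -c "
import cv2
i=cv2.imread('pics/w7.png');cv2.imwrite('pics/w7c.png',cv2.resize(i[120:300,280:460],None,fx=3.3,fy=3.3,interpolation=2))"
python3 gap.py w7 green 364 368 372 376 380 384
```

```text
time: 8.57
ee_pos: [0.503, -0.0946, 0.1063]
eef_rot: [[-0.226, 0.974, 0.001], [0.974, 0.226, -0.001], [-0.002, 0.001, -1.0]]
contact_force: [1.0, 0.4, -2.3]
opening: 0.0176
8.575 [ 0.503  -0.0946  0.1063] [-0.2258  0.9742 -0.0015] 103.04773225150187 [ 24.6772  32.2335 -27.6826 113.6777  23.0991  39.3885  -4.4289] [ 0.9699  0.3789 -2.2848]
364 [(np.float64(162.21), np.float64(43.4), np.float64(30.7)), (np.float64(203.25), np.float64(13.6), np.float64(32.2)), (np.float64(237.38), np.float64(-13.5), np.float64(33.5)), (np.float64(259.36), np.float64(-32.0), np.float64(34.4))]
368 [(np.float64(162.21), np.float64(43.4), np.float64(33.4)), (np.float64(203.26), np.float64(13.6), np.float64(35.0)), (np.float64(237.4), np.float64(-13.5), np.float64(36.5)), (np.float64(271.0), np.float64(-42.3), np.float64(38.1))]
372 [(np.float64(162.17), np.float64(43.4), np.float64(36.2)), (np.float64(203.26), np.float64(13.6), np.float64(37.9)), (np.float64(237.36), np.float64(-13.4), np.float64(39.5)), (np.float64(273.15), np.float64(-44.2), np.float64(41.3))]
376 [(np.float64(162.23), np.float64(43.4), np.float64(38.9)), (np.float64(203.25), np.float64(13.6), np.float64(40.8)), (np.float64(237.38), np.float64(-13.4), np.float64(42.5)), (np.float64(273.12), np.float64(-44.2), np.float64(44.4))]
380 [(np.float64(162.22), np.float64(43.4), np.float64(41.7)), (np.float64(203.24), np.float64(13.6), np.float64(43.7)), (np.float64(237.59), np.float64(-13.6), np.float64(45.5)), (np.float64(271.88), np.float64(-43.1), np.float64(47.5))]
384 [(np.float64(162.29), np.float64(43.3), np.float64(44.5)), (np.float64(202.76), np.float64(14.0), np.float64(46.6)), (np.float64(240.6), np.float64(-16.1), np.float64(48.7)), (np.float64(242.51), np.float64(-17.7), np.float64(48.8))]
```

View pics/w7c.png

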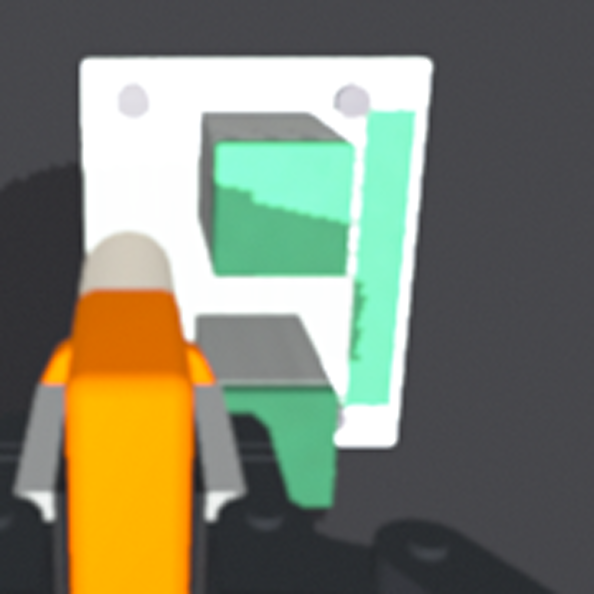

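```bash
python3 - <<'E'
from h import *
for f in("w4","w5","w6","w7"):
    p=np.load(f"pics/{f}.npz")["p"].astype(int)
    print(f,[int(x) for x in p[182:200,319].sum(1)],[int(x) for x in p[200:212,319,2]])
    r=p[212]; print([int(x) for x in np.flatnonzero((r[:,0]>150)&(r[:,2]<60))[[0,-1]]])
E
```

```text
w4 [714, 714, 714, 715, 714, 717, 705, 613, 460, 420, 422, 422, 423, 422, 425, 426, 424, 420] [132, 133, 132, 133, 134, 135, 128, 94, 37, 0, 0, 0]
[309, 330]
w5 [147, 147, 144, 147, 147, 142, 250, 459, 570, 590, 588, 589, 585, 588, 588, 587, 585, 588] [184, 185, 184, 185, 184, 185, 178, 132, 54, 0, 0, 0]
[304, 334]
w6 [149, 153, 153, 152, 151, 145, 257, 472, 585, 604, 604, 603, 602, 600, 603, 600, 602, 605] [189, 188, 189, 189, 188, 190, 182, 134, 56, 0, 0, 0]
[304, 334]
w7 [762, 762, 762, 762, 762, 763, 764, 741, 648, 598, 600, 602, 602, 601, 601, 604, 601, 602] [189, 189, 188, 188, 189, 189, 181, 135, 56, 0, 0, 0]
[304, 332]
```

Gap edges sit at +13.6 and −13.5 mm around the plug axis, so it is centred. I'll push through in small steps while watching the force.

```bash
python3 -m inch '[[[0.0005,0.004,0],0],[[0.0005,0.008,0],0],[[0.0005,0.012,0],0],[[0.0005,0.016,0],0],[[0.0005,0.02,0],0],[[0.0005,0.02,0],0]]'
```

```text
time: 9.38
ee_pos: [0.5226, -0.0895, 0.1063]
eef_rot: [[-0.226, 0.974, 0.002], [0.974, 0.226, -0.001], [-0.001, 0.001, -1.0]]
contact_force: [-0.6, 0.2, -1.0]
opening: 0.0169
```

```bash
python3 -m inch '[[[0,0.005,0],0],[[0,0.01,0],0],[[0,0.016,0],0],[[0,0.022,0],0],[[0,0.026,0],0],[[0,0.026,0],0]]'
python3 look.py w8
python3 -m inch '[[[0,0.006,0],0],[[0,0.012,0],0],[[0,0.018,0],0],[[0,0.024,0],0],[[0,0.03,0],0],[[0,0.034,0],0],[[0,0.034,0],0]]'
python3 look.py w9; python3 - <<'E'
from h import *
p,d=camera("scene");cv2.imwrite("pics/s9.png",cv2.resize(p[100:260,220:380],None,fx=3.5,fy=3.5,interpolation=2)[:,:,::-1])
E
```

```text
time: 10.12
ee_pos: [0.5482, -0.0835, 0.1063]
eef_rot: [[-0.226, 0.974, 0.002], [0.974, 0.226, -0.001], [-0.001, 0.001, -1.0]]
contact_force: [-0.2, -0.2, -0.1]
opening: 0.0173
10.125 [ 0.5482 -0.0835  0.1063] [-0.226   0.9741 -0.0014] 103.06201403231245 [ 22.1675  35.269  -27.3633 107.414   23.1132  42.738   -5.0565] [-0.1874 -0.2389 -0.0518]
time: 11.05
ee_pos: [0.5812, -0.0758, 0.1062]
eef_rot: [[-0.226, 0.974, 0.001], [0.974, 0.226, -0.001], [-0.001, 0.001, -1.0]]
contact_force: [-0.4, -0.3, -0.9]
opening: 0.0169
11.05 [ 0.5812 -0.0758  0.1062] [-0.226   0.9741 -0.0013] 103.06301615955113 [ 20.4478  37.5802 -27.1163 102.5913  23.1033  45.3155  -5.2551] [-0.3594 -0.2532 -0.8971]
```

View pics/s9.png

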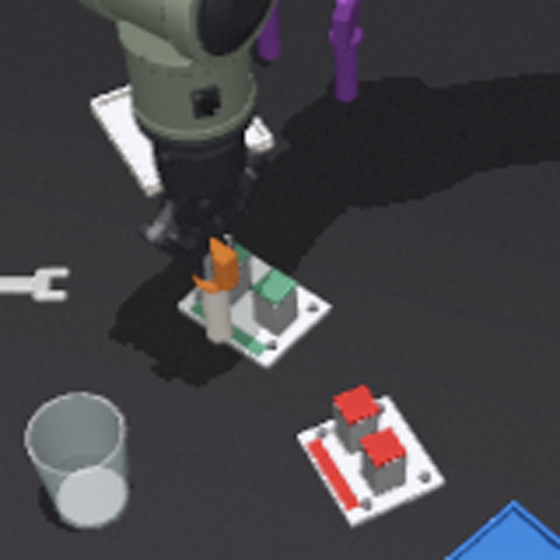

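View pics/w9.png

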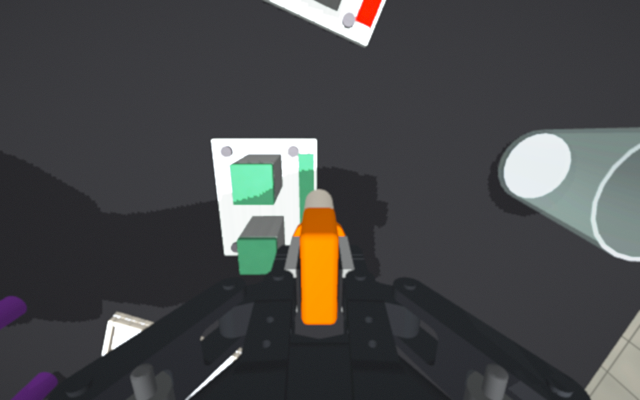

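The plug came out at the far side of the green gauge: in the scene crop the shank stands past the jaws at (215,320), and no force was felt. Next I lift and go to the red gauge.

```bash
python3 -m inch '[[[0,0,-0.02],0],[[0,0,-0.05],0],[[0,0,-0.08],0],[[0,0,-0.11],0],[[0,0,-0.12],0],[[0,0,-0.12],0]]'
python3 gauge.py top0 top red;python3 gauge.py scene0 scene red
```

```text
time: 11.9
ee_pos: [0.5808, -0.0759, 0.2269]
eef_rot: [[-0.226, 0.974, 0.002], [0.974, 0.226, -0.001], [-0.002, 0.002, -1.0]]
contact_force: [-0.4, 0.1, -1.8]
opening: 0.017
[297 194   9  10  78] [301.141  198.9615] centroid [0.5542 0.1334 0.06  ] rect [0.5556 0.1338 0.06  ] sides 0.02294195449980722 0.02624314097778333 zmed 0.06006674299536219
[313 197  10  10  76] [317.5789 201.2105] centroid [0.5464 0.0865 0.06  ] rect [0.5463 0.0862 0.06  ] sides 0.02632211147027903 0.024337411387836308 zmed 0.05953568708390988
centre [0.5503 0.11   0.06  ] dist 0.047533089577577674 x dir deg -9.465066261367753
[315 210  13  11  85] [321.2235 215.0824] centroid [0.5494 0.0858 0.06  ] rect [0.5498 0.0858 0.06  ] sides 0.0308719473639624 0.029977898746131895 zmed 0.06170937597642112
[323 223  13  10  83] [328.9036 227.3855] centroid [0.558  0.1343 0.06  ] rect [0.5569 0.1333 0.06  ] sides 0.03027444186039771 0.030330806860410973 zmed 0.061201577557506104
centre [0.5537 0.11   0.06  ] dist 0.0492196161540684 x dir deg -10.150403748991376
```

```bash
python3 -m inch '[[[0.02,-0.005,0],0.06],[[0.055,-0.013,0],0.16],[[0.09,-0.021,0],0.26],[[0.125,-0.029,0],0.36],[[0.16,-0.037,0],0.46],[[0.19,-0.045,0],0.508],[[0.207,-0.049,0],0.508],[[0.217,-0.051,0],0.508],[[0.217,-0.051,0],0.508]]'
python3 look.py w10; python3 gauge.py w10 wrist red
```

```text
time: 13.02
ee_pos: [0.4822, 0.1238, 0.2262]
eef_rot: [[0.17, 0.985, 0.002], [0.985, -0.17, -0.002], [-0.001, 0.002, -1.0]]
contact_force: [-0.7, -0.1, -1.3]
opening: 0.0171
13.025 [0.4822 0.1238 0.2262] [ 0.1698  0.9855 -0.0013] 80.2262992705832 [  2.4452  20.8497 -30.1326 109.7264  13.1394  52.7217 -43.8428] [-0.7051 -0.132  -1.3017]
[366 188  27  25 569] [378.7381 200.4148] centroid [0.5473 0.0889 0.06  ] rect [0.5476 0.0892 0.06  ] sides 0.030112517083985917 0.029688011177414847 zmed 0.0605894198706069
[368 147  28  25 246] [381.2358 159.435 ] centroid [0.5551 0.1366 0.06  ] rect [0.5554 0.1368 0.06  ] sides 0.02989884329112116 0.02711417392584498 zmed 0.060681785281067296
centre [0.5512 0.1127 0.06  ] dist 0.048321624703569196 x dir deg -9.32872266950335
```

View pics/w10.png

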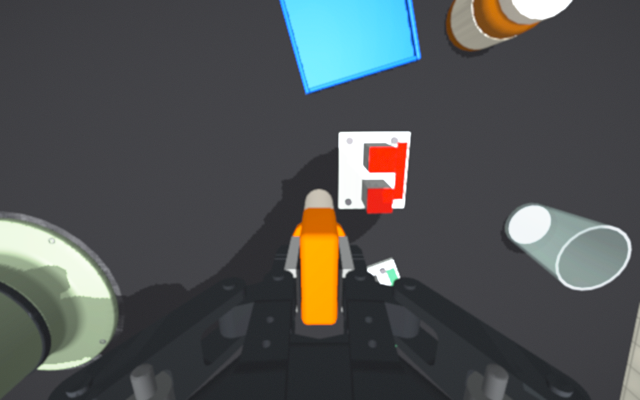

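```bash
python3 -m inch '[[[0,0.005,0.03],0],[[0,0.012,0.06],0],[[0,0.02,0.09],0],[[0,0.025,0.11],0],[[0,0.03,0.12],0],[[0,0.03,0.12],0],[[0,0.03,0.12],0]]'
python3 look.py w11
python3 -c "
import cv2
i=cv2.imread('pics/w11.png');cv2.imwrite('pics/w11c.png',cv2.resize(i[120:300,280:460],None,fx=3.3,fy=3.3,interpolation=2))"
python3 gap.py w11 red 362 366 370 374 378 382 386; python3 gauge.py w11 wrist red
```

```text
time: 13.95
ee_pos: [0.5125, 0.1181, 0.107]
eef_rot: [[0.171, 0.985, 0.003], [0.985, -0.171, -0.002], [-0.001, 0.003, -1.0]]
contact_force: [-0.2, -0.8, -1.0]
opening: 0.0173
13.95 [0.5125 0.1181 0.107 ] [ 0.1706  0.9853 -0.0011] 80.17701441813554 [ -0.7731  32.7643 -25.3247 111.7359  21.37    39.9502 -48.9646] [-0.159  -0.8406 -0.9533]
362 []
366 []
370 []
374 []
378 []
382 []
386 []
[ 353  229   40   36 1196] [374.2107 244.8386] centroid [0.5501 0.0909 0.06  ] rect [0.5486 0.0894 0.06  ] sides 0.0291263966991482 0.02969000573958895 zmed 0.06061445865895643
[354 166  44  41 910] [374.5714 191.3385] centroid [0.5551 0.133  0.06  ] rect [0.5561 0.1365 0.06  ] sides 0.02990506481240506 0.02951828712909669 zmed 0.060585777508651864
centre [0.5526 0.1119 0.06  ] dist 0.04238945117487236 x dir deg -6.68814562395221
```

View pics/w11c.png

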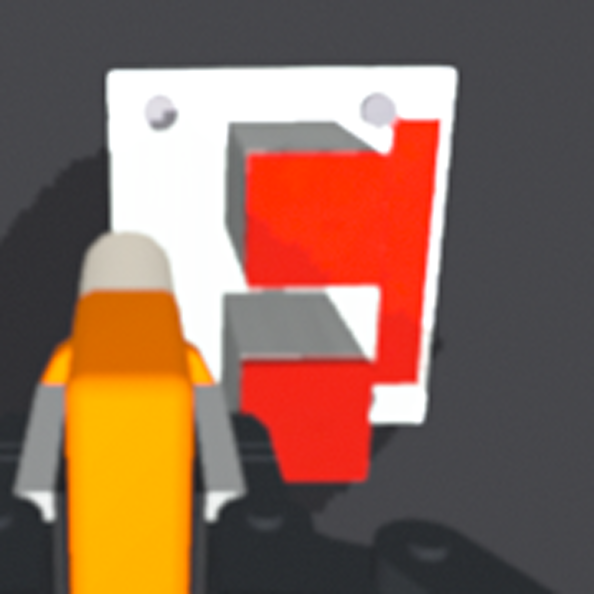

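```bash
sed -i 's/sig=q\[.*$/sig=q[:,:,0]-q[:,:,1] if k==0 else q[:,:,1]-q[:,:,0]/' gap.py
python3 gap.py w11 red 358 362 366 370 374 378 382 386
python3 - <<'E'
from h import *
s=sensors.observe()
for C,a in(((.5512,.1127),-9.5),):
    a=np.radians(a);r=s["ee_pos"][:2]-C;print(r@[np.cos(a),np.sin(a)],r@[-np.sin(a),np.cos(a)])
# plate edges (white/dark) for angle
z=np.load("pics/w11.npz");p,E=z["p"],z["E"];cal=get_calibration("wrist")
g=p.astype(int).sum(2)
pts=[]
for u in range(318,414,6):
    c=g[125:160,u];k=np.flatnonzero(c>430)[0];v=125+k-1+(430-c[k-1])/(c[k]-c[k-1]);pts.append((u,v))
w=onz(cal,pts,.008,E);f=np.polyfit(w[:,0],w[:,1],1);print("plate left edge dir",np.degrees(np.arctan(f[0])),np.abs(np.polyval(f,w[:,0])-w[:,1]).max())
E
```

```text
358 [(np.float64(165.93), np.float64(40.4), np.float64(26.5)), (np.float64(206.71), np.float64(10.4), np.float64(27.8)), (np.float64(228.99), np.float64(-7.2), np.float64(28.6)), (np.float64(246.69), np.float64(-21.9), np.float64(29.2))]
362 [(np.float64(165.78), np.float64(40.5), np.float64(29.3)), (np.float64(206.87), np.float64(10.3), np.float64(30.8)), (np.float64(229.01), np.float64(-7.2), np.float64(31.6)), (np.float64(253.65), np.float64(-27.8), np.float64(32.6))]
366 [(np.float64(165.58), np.float64(40.6), np.float64(32.1)), (np.float64(206.62), np.float64(10.4), np.float64(33.7)), (np.float64(229.0), np.float64(-7.2), np.float64(34.6)), (np.float64(265.16), np.float64(-37.8), np.float64(36.2))]
370 [(np.float64(165.56), np.float64(40.6), np.float64(34.9)), (np.float64(206.48), np.float64(10.6), np.float64(36.6)), (np.float64(228.92), np.float64(-7.2), np.float64(37.6)), (np.float64(265.55), np.float64(-38.2), np.float64(39.3))]
374 [(np.float64(165.52), np.float64(40.7), np.float64(37.6)), (np.float64(206.49), np.float64(10.5), np.float64(39.5)), (np.float64(228.67), np.floa
[... 204 characters left out ...]
.4)), (np.float64(228.65), np.float64(-6.9), np.float64(43.5)), (np.float64(265.54), np.float64(-38.2), np.float64(45.6))]
382 [(np.float64(165.47), np.float64(40.7), np.float64(43.2)), (np.float64(206.14), np.float64(10.8), np.float64(45.3)), (np.float64(228.64), np.float64(-6.9), np.float64(46.5)), (np.float64(265.54), np.float64(-38.2), np.float64(48.7))]
386 [(np.float64(165.4), np.float64(40.8), np.float64(46.0)), (np.float64(206.11), np.float64(10.8), np.float64(48.2)), (np.float64(228.61), np.float64(-6.9), np.float64(49.5)), (np.float64(265.4), np.float64(-38.1), np.float64(51.8))]
-0.03901428368441001 -0.001085295641410066
plate left edge dir -9.046273342900902 0.0001315178234702341
```

```bash
python3 -m inch '[[[0.001,0.003,0],-0.016],[[0.0015,0.006,0],-0.016],[[0.0015,0.01,0],-0.016],[[0.0015,0.01,0],-0.016],[[0.0015,0.01,0],-0.016]]'
python3 look.py w12
python3 gap.py w12 red 344 348 352 356 360 364 368 372
python3 -c "
import cv2
i=cv2.imread('pics/w12.png');cv2.imwrite('pics/w12c.png',cv2.resize(i[120:300,280:460],None,fx=3.3,fy=3.3,interpolation=2))"
```

```text
time: 14.62
ee_pos: [0.5225, 0.1178, 0.1071]
eef_rot: [[0.158, 0.987, 0.003], [0.987, -0.158, -0.002], [-0.001, 0.003, -1.0]]
contact_force: [0.4, 0.1, -2.1]
opening: 0.0169
14.625 [0.5225 0.1178 0.1071] [ 0.1583  0.9874 -0.0011] 80.89434134755368 [ -0.4698  33.4812 -25.443  110.3025  21.5186  40.7592 -47.818 ] [ 0.423   0.0905 -2.0788]
344 [(np.float64(168.38), np.float64(38.6), np.float64(17.0)), (np.float64(209.32), np.float64(8.3), np.float64(17.8)), (np.float64(231.1), np.float64(-9.0), np.float64(18.3)), (np.float64(235.14), np.float64(-12.3), np.float64(18.4))]
348 [(np.float64(168.46), np.float64(38.6), np.float64(19.7)), (np.float64(209.33), np.float64(8.3), np.float64(20.7)), (np.float64(231.01), np.float64(-8.9), np.float64(21.3)), (np.float64(242.56), np.float64(-18.4), np.float64(21.6))]
352 [(np.float64(168.07), np.float64(38.8), np.float64(22.5)), (np.float64(209.32), np.float64(8.3), np.float64(23.6)), (np.float64(230.95), np.float64(-8.9), np.float64(24.3)), (np.float64(244.81), np.float64(-20.3), np.float64(24.7))]
356 [(np.float64(168.11), np.float64(38.8), np.floa
[... 433 characters left out ...]
loat64(168.09), np.float64(38.8), np.float64(30.9)), (np.float64(209.41), np.float64(8.3), np.float64(32.4)), (np.float64(230.93), np.float64(-8.8), np.float64(33.3)), (np.float64(260.02), np.float64(-33.4), np.float64(34.5))]
368 [(np.float64(168.02), np.float64(38.9), np.float64(33.7)), (np.float64(208.89), np.float64(8.7), np.float64(35.3)), (np.float64(230.95), np.float64(-8.9), np.float64(36.3)), (np.float64(267.64), np.float64(-40.1), np.float64(37.9))]
372 [(np.float64(168.08), np.float64(38.8), np.float64(36.5)), (np.float64(208.62), np.float64(8.9), np.float64(38.2)), (np.float64(230.95), np.float64(-8.9), np.float64(39.3)), (np.float64(267.68), np.float64(-40.1), np.float64(41.1))]
```

View pics/w12c.png

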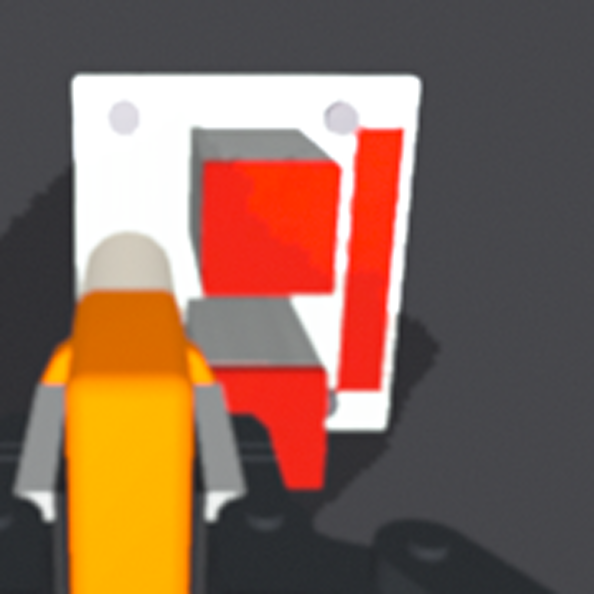

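```bash
python3 -m inch '[[[0,0.002,0],0],[[0,0.004,0],0],[[0,0.004,0],0]]'
python3 -m inch '[[[0,0.001,0],0],[[0,0.001,0],0]]'
```

```text
time: 15.05
ee_pos: [0.5266, 0.1172, 0.107]
eef_rot: [[0.158, 0.987, 0.003], [0.987, -0.158, -0.002], [-0.001, 0.003, -1.0]]
contact_force: [0.3, 0.8, -1.4]
opening: 0.0172
time: 15.3
ee_pos: [0.5277, 0.117, 0.1071]
eef_rot: [[0.158, 0.987, 0.003], [0.987, -0.158, -0.002], [-0.001, 0.003, -1.0]]
contact_force: [-0.3, 0.2, -1.2]
opening: 0.0171
```

```bash
python3 -m inch '[[[0,0.001,0],0],[[0,0.001,0],0]]'
```

```text
time: 15.55
ee_pos: [0.5287, 0.1169, 0.1071]
eef_rot: [[0.158, 0.987, 0.003], [0.987, -0.158, -0.002], [-0.001, 0.003, -1.0]]
contact_force: [-0.0, 0.1, -2.3]
opening: 0.0173
```

```bash
python3 -m inch '[[[0,0.001,0],0],[[0,0.001,0],0]]'
```

```text
time: 15.8
ee_pos: [0.5298, 0.1167, 0.1071]
eef_rot: [[0.159, 0.987, 0.003], [0.987, -0.158, -0.002], [-0.001, 0.003, -1.0]]
contact_force: [-0.2, 0.6, -1.5]
opening: 0.0171
```

```bash
python3 -m inch '[[[0,0.0007,0],0],[[0,0.0007,0],0]]'; python3 - <<'E'
from station import sensors
s=sensors.observe();print(s["contact_force"],s["wrist_torque"])
E
```

```text
time: 16.05
ee_pos: [0.5304, 0.1165, 0.107]
eef_rot: [[0.158, 0.987, 0.003], [0.987, -0.158, -0.002], [-0.001, 0.003, -1.0]]
contact_force: [0.2, 0.1, -0.5]
opening: 0.0171
[ 0.2011267   0.13714588 -0.50937017] [-0.06527181  0.17439061 -0.02448944]
```

```bash
python3 -m inch '[[[0,0.0007,0],0],[[0,0.0007,0],0]]'; python3 look.py w13;python3 gap.py w13 red 326 330 334 338 342 346 350
python3 -c "
import cv2
i=cv2.imread('pics/w13.png');cv2.imwrite('pics/w13c.png',cv2.resize(i[120:300,280:460],None,fx=3.3,fy=3.3,interpolation=2))"
```

```text
time: 16.3
ee_pos: [0.5308, 0.1163, 0.1069]
eef_rot: [[0.159, 0.987, 0.002], [0.987, -0.158, -0.002], [-0.001, 0.003, -1.0]]
contact_force: [-2.4, -0.3, -0.8]
opening: 0.0168
16.3 [0.5308 0.1163 0.1069] [ 0.1585  0.9874 -0.0014] 80.88004879328442 [ -0.2172  34.0604 -25.3817 109.1287  21.5075  41.4109 -47.2385] [-2.378  -0.2715 -0.8289]
326 [(np.float64(207.27), np.float64(9.9), np.float64(4.6))]
330 [(np.float64(168.58), np.float64(38.5), np.float64(7.1)), (np.float64(235.89), np.float64(-12.9), np.float64(7.8))]
334 [(np.float64(168.24), np.float64(38.7), np.float64(9.9)), (np.float64(209.29), np.float64(8.4), np.float64(10.4)), (np.float64(223.0), np.float64(-2.4), np.float64(10.6)), (np.float64(235.88), np.float64(-12.9), np.float64(10.8))]
338 [(np.float64(168.24), np.float64(38.7), np.float64(12.7)), (np.float64(209.22), np.float64(8.4), np.float64(13.3)), (np.float64(224.84), np.float64(-3.9), np.float64(13.6)), (np.float64(226.52), np.float64(-5.2), np.float64(13.6)), (np.float64(234.44), np.float64(-11.7), np.float64(13.8)), (np.float64(235.56), np.float64(-12.6), np.float64(13.8))]
342 [(np.float64(168.22), np.float64(38.7), np.float64(15.5)), (np.float64(209.21), np.float64(8.4), np.float64(16.3)), (np.float64(229.96), np.float64(-8.0), np.float64(16.7)), (np.float64(231.79), np.float64(-9.5), np.float64(16.7))]
346 [(np.float64(168.38), np.float64(38.6), np.float64(18.3)), (np.float64(209.22), np.float64(8.4), np.float64(19.2)), (np.float64(230.91), np.float64(-8.8), np.float64(19.7)), (np.float64(235.91), np.float64(-12.9), np.float64(19.8))]
350 [(np.float64(168.48), np.float64(38.5), np.float64(21.0)), (np.float64(209.23), np.float64(8.4), np.float64(22.1)), (np.float64(230.91), np.float64(-8.8), np.float64(22.7)), (np.float64(244.7), np.float64(-20.2), np.float64(23.1))]
```

View pics/w13c.png

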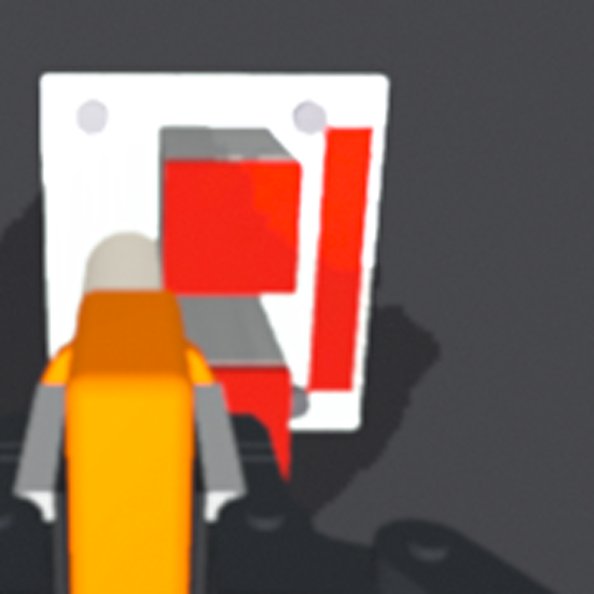

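```bash
python3 -m inch '[[[0,0.001,0],0],[[0,0.001,0],0]]'
```

```text
time: 16.6
ee_pos: [0.5313, 0.1163, 0.1068]
eef_rot: [[0.158, 0.987, 0.001], [0.987, -0.158, -0.002], [-0.002, 0.001, -1.0]]
contact_force: [-6.3, 1.3, 1.3]
opening: 0.0175
```

Force along the push is −6.4 N with only about 0.3 N lateral. A single jaw would give a lateral force about as large as the push, so both jaws are stopping it. I'll hold briefly and re-read.

```bash
python3 -m inch '[[[0,0.0005,0],0],[[0,0.0005,0],0],[[0,0.0005,0],0],[[0,0.0005,0],0]]'
python3 look.py w14
python3 - <<'E'
from h import *
p,d=camera("scene");cv2.imwrite("pics/s14.png",cv2.resize(p[160:280,270:390],None,fx=4.5,fy=4.5,interpolation=2)[:,:,::-1])
E
```

```text
time: 17.1
ee_pos: [0.5313, 0.1163, 0.1068]
eef_rot: [[0.158, 0.987, 0.0], [0.987, -0.158, -0.002], [-0.002, 0.001, -1.0]]
contact_force: [-6.6, 1.3, 1.5]
opening: 0.0174
17.1 [0.5313 0.1163 0.1068] [ 0.1582  0.9874 -0.002 ] 80.89655254477613 [ -0.1869  34.1594 -25.4042 108.967   21.4581  41.5927 -47.1341] [-6.6103  1.2804  1.5192]
```

View pics/s14.png

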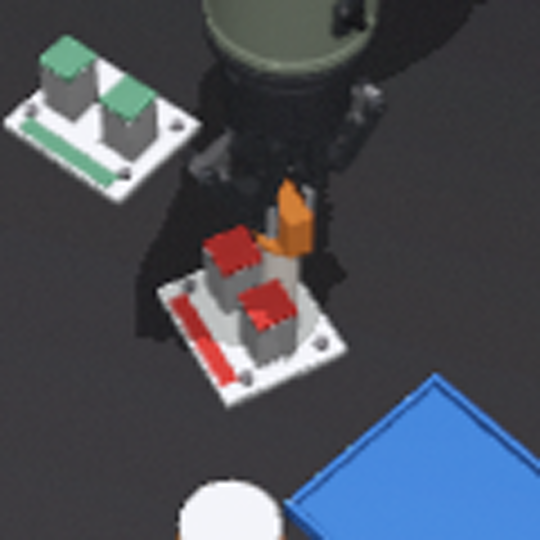

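```bash
python3 -m inch '[[[0,-0.004,0],0],[[0,-0.012,0],0],[[0,-0.022,-0.01],0],[[0,-0.032,-0.03],0],[[0,-0.04,-0.06],0],[[0,-0.04,-0.09],0],[[0,-0.04,-0.11],0],[[0,-0.04,-0.12],0],[[0,-0.04,-0.12],0]]'
python3 look.py w15
python3 - <<'E'
from h import *
np.set_printoptions(precision=4,suppress=True)
z=np.load("pics/w15.npz");p,E=z["p"],z["E"];cal=get_calibration("wrist")
b=sorted(blobs(mask(p,"blue"),500),key=lambda q:-q[1][4])
for i,s,c,m in b: 
    rr=rect(m);w=onz(cal,cv2.boxPoints(rr),.014,E);print(s,w.mean(0),np.linalg.norm(w[1]-w[0]),np.linalg.norm(w[2]-w[1]))
for n in("top","scene"):
    p,d=camera(n);np.savez(f"pics/{n}15.npz",p=p,d=d);cv2.imwrite(f"pics/{n}15.png",p[:,:,::-1])
    c=get_calibration(n);v,u=np.mgrid[:400,:640];o,r=ray(c,np.c_[u.ravel(),v.ravel()]);P=(o+r*d.reshape(-1,1)).reshape(400,640,3)
    m=mask(p,"blue")
    for i,s,ce,bb in sorted(blobs(m,1500),key=lambda q:-q[1][4])[:1]:
        rr=rect(bb);w=onz(c,cv2.boxPoints(rr),.014);print(n,w,w.mean(0))
    # jar lid
    q=(abs(P[...,2]-.11)<.01)&(P[...,0]>.55)&(P[...,0]<.8)&(P[...,1]>.12)&(P[...,1]<.4)
    print("jar",q.sum(),P[q].mean(0))
E
```

```text
time: 18.32
ee_pos: [0.4917, 0.1229, 0.2272]
eef_rot: [[0.158, 0.987, 0.001], [0.987, -0.158, -0.002], [-0.002, 0.002, -1.0]]
contact_force: [0.0, -0.1, -1.2]
opening: 0.0168
18.325 [0.4917 0.1229 0.2272] [ 0.1583  0.9874 -0.0019] 80.89333775901065 [  2.8558  21.6736 -30.3669 108.3848  13.6097  53.4612 -43.0191] [ 0.0484 -0.1175 -1.221 ]
[ 272    0  142   95 1239] [0.5473 0.2774 0.014 ] 0.13679005166518327 0.09933162344239653
top [[0.6077 0.3806 0.014 ]
 [0.6237 0.2346 0.014 ]
 [0.4808 0.2168 0.014 ]
 [0.4655 0.3601 0.014 ]] [0.5444 0.298  0.014 ]
jar 332 [0.6871 0.2655 0.1098]
scene [[0.6247 0.2378 0.014 ]
 [0.4715 0.2096 0.014 ]
 [0.4689 0.3602 0.014 ]
 [0.6144 0.3795 0.014 ]] [0.5449 0.2968 0.014 ]
jar 392 [0.6906 0.2686 0.1105]
```

View pics/w15.png

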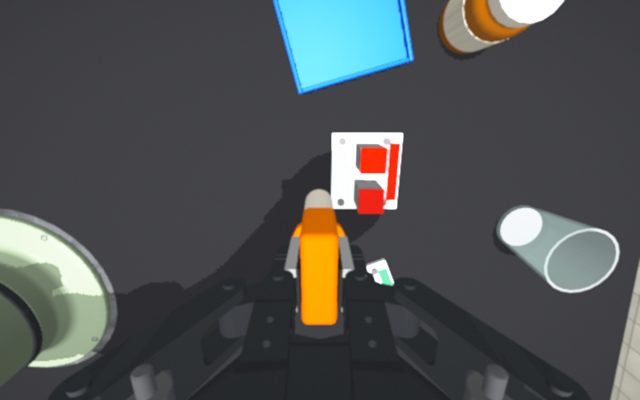

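View pics/scene15.png

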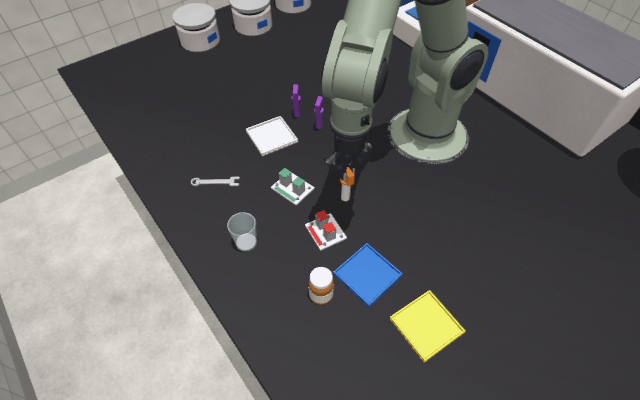

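```bash
python3 -m inch '[[[0.02,0.001,0],0],[[0.05,0.003,0],0],[[0.085,0.005,0],0],[[0.12,0.007,0],0],[[0.15,0.009,0],0],[[0.17,0.01,0],0],[[0.179,0.01,0],0],[[0.179,0.01,0],0],[[0.179,0.01,0],0]]'
python3 look.py w16
```

```text
time: 19.6
ee_pos: [0.5297, 0.2968, 0.2256]
eef_rot: [[0.159, 0.987, -0.001], [0.987, -0.159, -0.003], [-0.003, -0.0, -1.0]]
contact_force: [0.3, 0.7, -1.5]
opening: 0.0168
19.6 [0.5297 0.2968 0.2256] [ 0.1591  0.9873 -0.0031] 80.84638541153943 [-14.4561  31.1182 -30.0318  93.6286  17.4749  60.1123 -58.8953] [ 0.3032  0.6804 -1.5106]
```

View pics/w16.png

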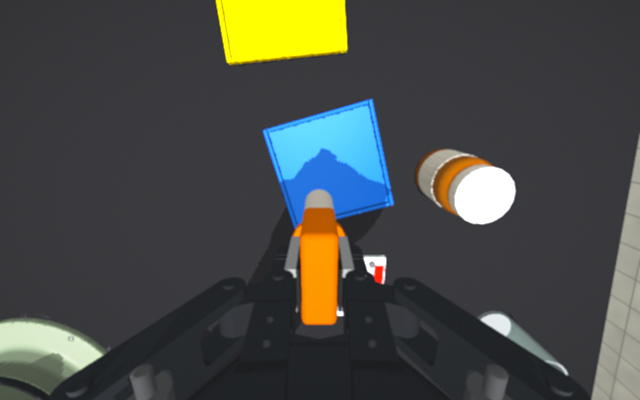

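```bash
python3 -m inch '[[[0,0,0.03],0],[[0,0,0.06],0],[[0,0,0.09],0],[[0,0,0.11],0],[[0,0,0.12],0],[[0,0,0.12],0],[[0,0,0.12],0]]'
python3 look.py w17
python3 -c "
import cv2
i=cv2.imread('pics/w17.png');cv2.imwrite('pics/w17c.png',cv2.resize(i[20:320,160:480],None,fx=2,fy=2,interpolation=2))"
```

```text
time: 20.52
ee_pos: [0.5301, 0.2968, 0.1066]
eef_rot: [[0.159, 0.987, 0.0], [0.987, -0.159, -0.002], [-0.002, 0.001, -1.0]]
contact_force: [0.4, 0.3, -1.4]
opening: 0.0174
20.525 [0.5301 0.2968 0.1066] [ 0.1592  0.9872 -0.0021] 80.83739161444483 [-16.7298  39.1643 -26.8199  99.1323  22.9851  47.2805 -63.3677] [ 0.3921  0.3181 -1.389 ]
```

View pics/w17c.png

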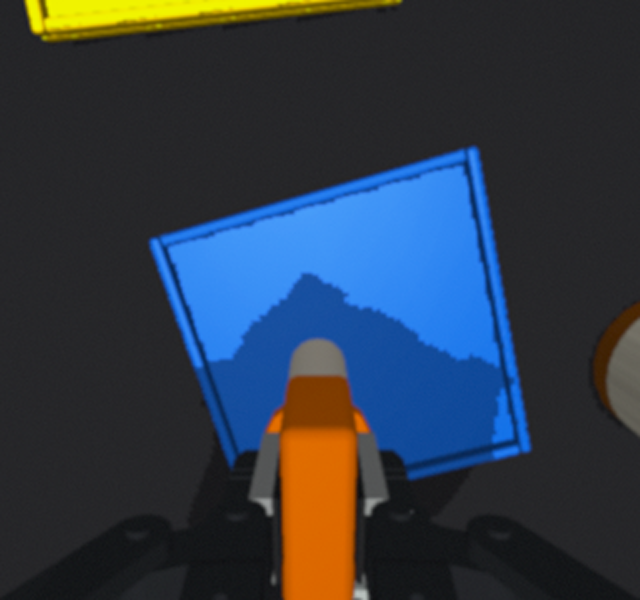

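```bash
python3 -m inch '[[[0,0,0.003],0],[[0,0,0.006],0],[[0,0,0.008],0],[[0,0,0.008],0]]'; python3 -m inch '[[[0,0,0.001],0],[[0,0,0.001],0]]'
```

```text
time: 21.08
ee_pos: [0.5299, 0.2967, 0.0984]
eef_rot: [[0.159, 0.987, 0.0], [0.987, -0.159, -0.002], [-0.002, 0.001, -1.0]]
contact_force: [0.2, 0.3, -1.1]
opening: 0.0172
time: 21.32
ee_pos: [0.5299, 0.2966, 0.0973]
eef_rot: [[0.159, 0.987, 0.0], [0.987, -0.159, -0.002], [-0.002, 0.0, -1.0]]
contact_force: [0.0, -0.6, -1.4]
opening: 0.017
```

```bash
python3 -m inch '[[[0,0,0.001],0],[[0,0,0.001],0]]'
```

```text
time: 21.58
ee_pos: [0.53, 0.2968, 0.0967]
eef_rot: [[0.159, 0.987, 0.001], [0.987, -0.159, -0.002], [-0.002, 0.001, -1.0]]
contact_force: [-1.3, 0.0, 4.2]
opening: 0.0171
```

Touchdown at TCP z = 0.0967, as predicted (0.0966). Releasing.

```bash
python3 -m inch '[[[0,0,0],0],[[0,0,0],0],[[0,0,0],0],[[0,0,0],0]]' 45
python3 look.py w18
python3 - <<'E'
from h import *
p,d=camera("scene");cv2.imwrite("pics/s18.png",cv2.resize(p[180:330,280:440],None,fx=3.7,fy=3.7,interpolation=2)[:,:,::-1])
E
```

```text
time: 22.08
ee_pos: [0.5301, 0.2968, 0.0967]
eef_rot: [[0.159, 0.987, 0.001], [0.987, -0.159, -0.002], [-0.002, 0.001, -1.0]]
contact_force: [0.7, 0.6, -0.4]
opening: 0.0451
22.075 [0.5301 0.2968 0.0967] [ 0.1592  0.9872 -0.0021] 80.84015630608864 [-16.9883  39.921  -26.4568  99.429   23.4854  46.2655 -63.7731] [ 0.6513  0.6178 -0.353 ]
```

View pics/w18.png

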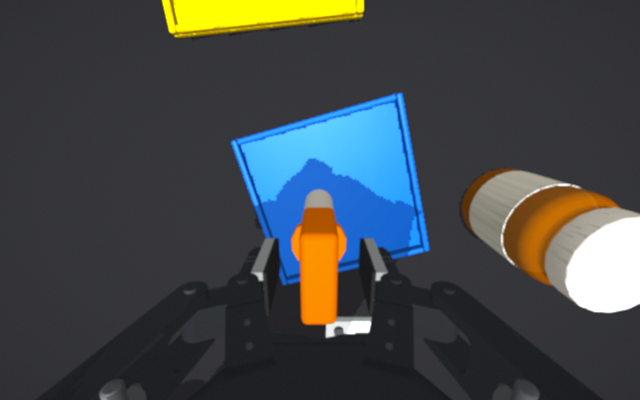

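View pics/s18.png

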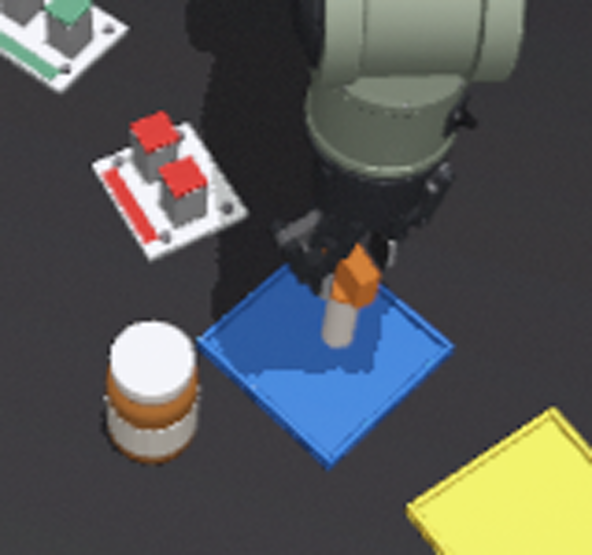

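The fingers are clear on both sides of the wing (open at columns 275 and 365) and the plug stands in the blue tray. I'll retreat straight up.

```bash
python3 -m inch '[[[0,0,-0.01],0],[[0,0,-0.03],0],[[0,0,-0.06],0],[[0,0,-0.1],0],[[0,0,-0.14],0],[[0,0,-0.17],0],[[0,0,-0.18],0],[[0,0,-0.18],0]]'
python3 look.py w19
python3 - <<'E'
from h import *
np.set_printoptions(precision=4,suppress=True)
z=np.load("pics/w19.npz");p,d,E=z["p"],z["d"],z["E"];cal=get_calibration("wrist")
for i,s,c,b in blobs(mask(p,"orange"),150):
    ys,xs=np.nonzero(b);o,r=ray(cal,np.c_[xs,ys],E);P=o+r*d[ys,xs][:,None];print(s,np.percentile(P[:,2],[5,50,90]),onz(cal,c,.12,E))
p2,d=camera("scene");cv2.imwrite("pics/s19.png",cv2.resize(p2,None,fx=1.25,fy=1.25)[:,:,::-1])
t,d=camera("top");cv2.imwrite("pics/t19.png",t[:,:,::-1])
E
```

```text
time: 23.18
ee_pos: [0.53, 0.2973, 0.2774]
eef_rot: [[0.159, 0.987, 0.002], [0.987, -0.159, -0.002], [-0.002, 0.002, -1.0]]
contact_force: [0.3, -0.6, 0.5]
opening: 0.0448
23.175 [0.53   0.2973 0.2774] [ 0.1592  0.9872 -0.0015] 80.84042958541825 [-13.8206  28.3039 -30.9698  90.1902  15.6582  65.8474 -57.3754] [ 0.2842 -0.6101  0.4924]
[418 151  46  50 606] [0.0728 0.0834 0.0885] [[0.6549 0.2931 0.12  ]]
[306 159  26  48 841] [0.0873 0.1272 0.1284] [[0.5294 0.2994 0.12  ]]
```

View pics/w19.png

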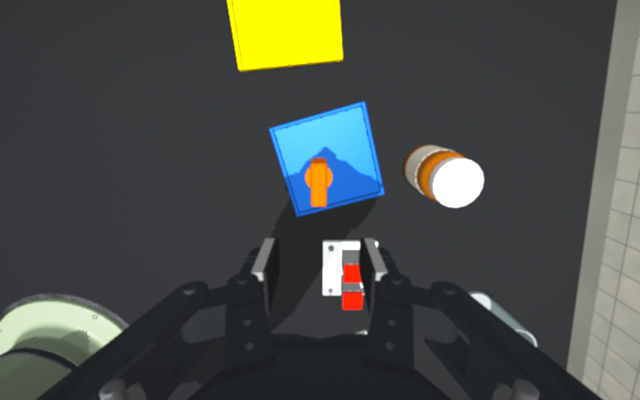

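View pics/s19.png

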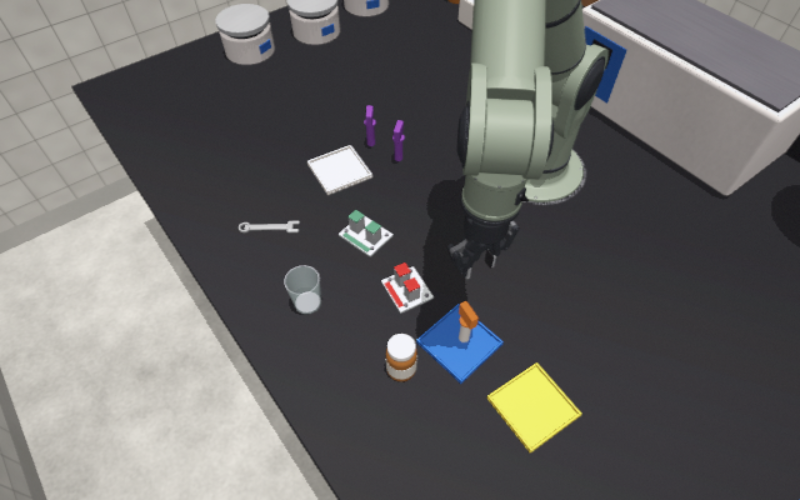

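The plug stands upright in the blue tray: its wing top reads 0.127 m, as expected, at (0.529, 0.299). Everything else is where it was, and the gripper is clear.

```bash
python3 -c "
from station import ticket
print(ticket.close_job())"
```

```text
the job is handed in; nothing more can be done
None
```

The plug passed both checks and now stands upright in the blue tray. I handed the job in at about 23 s of the 64 s allowed.

- **Go gauge (green):** I held the plug upright and pushed the shank through from the near side. It came out the far side, ending with its axis about 49 mm past the gap centre. Forces stayed at sensor-noise level (about 1 N).
- **No-go gauge (red):** I pressed the shank squarely into the mouth. It stopped at about 6.5 N with only about 0.3 N sideways, so both jaws were stopping it, and I backed off without forcing it.
- **Placing:** The plug touched down within 0.1 mm of the predicted height, and I released it and retreated straight up. The last wrist view put the wing top at 0.127 m, the right height for an upright plug. It is at (0.529, 0.299), inside the blue tray.
- **Other things on the bench:** In the last pictures, the jar, beaker, spanner, purple plugs and yellow tray looked unmoved.

**Camera disagreement:** the fixed cameras and the wrist camera differed by 2–3 mm across the gauges. I aligned on the wrist camera, and the contact-free pass through the green gauge bore that out. The red gauge's angle also varied by about 1° between views; I used about −9.1°, from the gauge's plate and gap edges.

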